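# Seat a stained wood panel in the gluing jig and clamp it with the wing nut

### The job

Slide the loose painted panel on the gluing jig fully home so that it sits square against both fence blocks, then tighten the brass wing nut clockwise, in short turns between the two upright guide pins, until the rubber foot of the clamp holds the panel snugly. Stop as soon as you feel it is snug: the paint layer is fragile, so do not crush it. Do not bang into the guide pins, leave the other things on the bench where they are, and let go at the end.

Things in the scene. Friction and masses are not known exactly. Their poses are not given: they have to be found in the camera images.
- jig: Gluing jig fixed on the bench: plywood plate 270 (x) x 180 (y) x 15 mm; origin under its centre, at bench height. Two aluminium fence blocks (40 mm wide, 11 mm above the plate, centred at y = +55 and -55 mm) stop the panel with their -x faces, at x = +15 mm. The panel slides on the plate on the -x side of them. The stud, axis of the wing nut, stands at x = +70 mm, y = 0.
- fence_mid (a point): Point on the jig's centre line in the plane of the two fence faces, on top of the plate (15 mm over the bench); axes as the jig's: +x is the way to push the panel.
- panel: Loose wood panel, stained patches, 80 (x) x 120 (y) x 14 mm, 0.11 to 0.23 kg, on the plate 25 to 50 mm short of the fence, up to 0.2 rad askew; origin at its underside centre, x towards the fence. Home: +x edge flat on both blocks, origin at jig x = -25 mm. A few newtons of closed fingertips on its -x edge (top 29 mm over the bench) slide it; if it jams askew, push near each end of that edge.
- bar: Blue clamp bar 150 x 30 x 14 mm along the jig's x, above panel and fence, from jig x = -23 to +127 mm; origin on the stud axis at its underside, 61 to 63 mm over the bench at the start. Sinks with the nut. At jig x = -2 mm a sprung rubber foot (24 mm wide) hangs from it on a stem of unknown setting: 2 to 9 mm above the panel at first, so its touch must be felt.
- nut_grip (a point): Centre of the brass wing nut on top of the bar: on its axis, half-way up the wings (26 mm above the bar's top, about 102 mm over the bench). Two wings in one upright plane, 54 mm over the tips, 8 mm thick, 27 mm high. x runs along the wings (either way is the same), so fingers close along y. Clockwise from above tightens; the nut sinks 2.5 mm a radian (16 mm a turn).
- nut: Same wing nut, origin on its axis at the bar's top. Turning takes 0.16 N m with the foot free (at rest the grip may feel less, or the reverse). From first touch the torque on the hand (anticlockwise) rises 0.13 N m and the clamp force 50 N a radian, turning or at rest. Snug: 0.35 to 0.75 rad past touch, a rise of 0.05 to 0.10 N m; 0.9 rad crushes. Stays where left. Needs 1 to 4 rad: regrip.
- pins: Two steel guide pins, 10 mm thick, rising to 108 mm over the bench, about 10 mm below the tops of the wings at the start; fixed to the jig on its x axis, 46 mm either side of the stud axis. Origin on the stud axis, 15 mm over the bench. The turning wings clear them, but fingers opened wide along the jig's x would strike them: open only about 25 mm there.
- glue_jar: Small glue jar with a yellow cap, 52 mm wide, 60 mm high, beside the jig; origin under its centre. Leave it.
- tin_blue: Blue paint tin, 84 mm wide, 95 mm high; origin under its centre. Leave it.
- tin_green: Green paint tin, 84 mm wide, 95 mm high; origin under its centre. Leave it.
- spray_bottle: Bottle with a red cap, 60 mm wide, 170 mm high; origin under its centre. Leave it.
- paper_cup: White cup, 72 mm wide, 85 mm high; origin under its centre. Leave it.
- paint_brush: Paint brush lying on the bench. Leave it.
- palette_knife: Palette knife lying on the bench. Leave it.
Mind the look-alikes: they are no part of the job. Leave any green look-alike of the panel alone.

How it is judged (in metres and radians):
On the way, in this order (a step that is already met when the one before it is completed fails the run):
1. the panel is home: square against both fence blocks (x of panel in the frame of jig above -0.0275 m and angle between the x axis of panel and the x axis of jig, either way round below 0.035 rad), for 0.1 s.
2. the clamp presses the panel snugly (more than 12 N) (contact force between bar and panel above 12 N), for 0.2 s.
At the end, for the whole second after the job is handed in: The panel lies against the fence (within 2.5 mm and 0.035 rad) and the foot of the clamp presses it with 12 to 45 N, at rest (all of step 1 and contact force between bar and panel between 12 and 45 N and linear speed of panel below 0.01 m/s); the robot touches nothing.
It fails at once if the clamp crushed the paint (more than 45 N on the panel) (contact force between bar and panel above 45 N).
It fails at once if the robot struck the guide pins (more than 10 N) (contact force between any of the fingers, the arm and pins above 10 N).
It fails at once if another thing on the bench was shifted by more than 30 mm (distance of any of glue_jar, tin_blue, tin_green, spray_bottle, paper_cup, paint_brush, palette_knife from where it was at the start of the episode above 0.03 m).
It also fails if it takes over 72 s, if anything falls off the work surface, if the arm or the gripper's body presses on something with over 40 N, if the wrist force passes 120 N, or if a joint passes its speed limit or range.

### The arm

A 6-joint arm with a two-finger parallel gripper is mounted at the origin on the work surface. World frame = base frame: x ahead of the robot, y to its left, z up, the work surface at z = 0. Lengths are in mm, angles in rad, forces in N, time in s.
With the tool pointing down it reaches from about 150 to 775 mm from the base axis. Payload 6.1 kg.
Tool frame: the origin (TCP) lies midway between the tips of the shut fingers; the grasp point (between the pads) lies 19 mm behind it; z points along the fingers, y is the direction in which the jaws open and shut (so a half turn about z gives the same grasp; the last joint's range is limited). The gripper opens to 85 mm and grips with 20 to 120 N. Pads are 22 mm wide; open, the fingers measure 114 mm over their backs; the gripper's body (76 mm by 85 mm) begins 54 mm behind the grasp point. The pads swing forward as they close: fully open they stand 13 mm farther back than shut.
Start: joints at [1.102, 0.126, -0.04, 1.405, 0, 1.571], TCP at [237.195, 468.345, 231.295] pointing down, gripper open.
Joint ranges: [-2.72, 2.72], [-0.95, 1.95], [-1.27, 1.35], [-1.78, 2.02], [-1.46, 1.47], [-3.14, 3.14]. Speed limits (rad/s): [2.39, 2.39, 3.01, 3.14, 3.14, 3.14].

### API

Orientations are given as [roll, pitch, yaw] about the fixed x, y, z axes, in that order (R = Rz(yaw) Ry(pitch) Rx(roll)).
In Python, from rig import r gives the robot as it stands.
- The arm moves only by the tool move_arm, never from a script. Its argument "plan" is a list of rows, each an object of numbers: "x", "y", "z": the shift along the tool's x, y, z in mm; "ax", "ay", "az": the turn, a rotation vector about the tool's x, y, z in rad; "hand": the opening in per cent of the stroke, from 0 (shut) to 100 (fully open). A call has 1 to 5 rows; each row is the pose to reach, as a shift and turn from the pose commanded when the call began, along the tool's axes at that moment; what a row does not reach only later rows make up. A row lasts 1/12 s, in which the tool goes at most 41.7 mm and 7.16 degrees, less where a joint would pass 70% of its speed; a pose out of reach is approached as far as the arm can. A call with a gripper value outside its range is refused whole. The fingers move at their own pace and stop on an object; the grip force is fixed at half the most. Time passes only in rows, so rows that repeat a pose let the fingers close. It gives the time, the measured TCP pose, the force and the opening at its end, in the units of the state.
- r.observe(): the state, without advancing time (a new reading comes with each control period).
- r.read_camera(name): name is "scene" or "top" or "wrist"; returns a dict with "color" (420x560x3 uint8, red, green, blue), "fx", "fy", "cx", "cy" (pixels), "k1" (the pictures are not rectified: a ray, as slopes to the right and down, at radius r is drawn at 1 + k1 r^2 times it, then the intrinsics apply), "R" (3x3) and "t" (3): a world point X has camera coordinates R X + t; the wrist camera has in their place "tool_from_camera" (4x4, takes a point from camera to tool coordinates, whose origin is the TCP and whose axes are the flange's). Camera axes: x right, y down, z forward; pixel columns grow to the right and rows downward; lengths in mm; the calibration is good to about 2 mm. A picture is of the moment at which its call begins: read the wrist's pose just before it. There is no depth.
- r.job_done(): hands the job in, once; it reports no verdict.
The state is a dict: "clock": time; "joint_positions": joint angles; "joint_velocities": joint speeds; "tau": joint torques, N m; "eef_pos": TCP position; "ee_rot": TCP orientation; "ft_force": force on the tool from outside, world axes, zero at the start; "torque": the same for the moment, N m; "gripper_width": finger opening in mm.
Only numpy, scipy, OpenCV 4.12 (cv2) and the standard library are available. Lean on these libraries where they do the work, as an engineer would, in place of code of your own. Each camera call takes 0.05 s, during which the arm holds its last target.

## Working session

There is one attempt and no reset: what is moved stays moved. The work goes in short steps, Python scripts to look and compute and a tool call to move; the robot and the scene stay as the last step left them, time stands still between calls to the robot, and variables do not carry over. Pictures are saved under pics/ and viewed, and the job is handed in when it is done.

Besides the shell and the picture viewer there is one more tool, called by a JSON object that holds its "op" and its "data". move_arm: Moves the arm, as the interface text tells. Its arguments: {"type":"object","properties":{"plan":{"type":"array","items":{"type":"object","properties":{"x":{"type":"number"},"y":{"type":"number"},"z":{"type":"number"},"ax":{"type":"number"},"ay":{"type":"number"},"az":{"type":"number"},"hand":{"type":"number"}}}}},"required":["plan"]}

```bash
mkdir -p pics; ls; python3 - <<'E'
from rig import r
import cv2
o=r.observe(); print(o)
for n in("scene","top","wrist"):
    c=r.read_camera(n); cv2.imwrite(f"pics/{n}0.png",c["color"][:,:,::-1]); print(n,{k:v for k,v in c.items() if k!="color"})
E
```

```text
pics
{'clock': 0.0, 'joint_positions': array([ 1.10200266e+00,  1.26355355e-01, -4.06036520e-02,  1.40537030e+00,
       -1.57710119e-05,  1.57079845e+00]), 'joint_velocities': array([ 7.05801177e-04,  1.04652954e-03, -4.20528260e-05,  1.79522152e-03,
       -8.45427323e-04, -6.35118587e-04]), 'tau': array([-6.01835272e-04, -4.35916328e+01,  3.52921879e+01,  1.74788438e-02,
       -3.58578302e-05, -2.19743652e-05]), 'eef_pos': array([237.02606265, 468.00514172, 230.54337249]), 'ee_rot': array([-3.14005967e+00,  1.57742496e-05,  2.67279689e+00]), 'ft_force': array([-0.14144997, -0.10310731, -1.35118268]), 'torque': array([0.02085249, 0.03984842, 0.01842257]), 'gripper_width': 85.47007285805797}
scene {'fx': 546.3311567783878, 'fy': 546.3311567783878, 'cx': 272.1282007310133, 'cy': 210.66075830986705, 'k1': -0.21398193173554927, 'R': array([[ 0.55337418,  0.83290196,  0.00716492],
       [ 0.69420958, -0.4564404 , -0.55653861],
       [-0.46027174,  0.31294805, -0.83079085]]), 't': array([-250.23875439, -280.72012803, 1573.82275621])}
top {'fx': 390.2951542455538, 'fy': 390.2951542455538, 'cx': 278.9986004279762, 'cy': 215.1667722942345, 'k1': -0.012111612023726343, 'R': array([[ 0.02330204, -0.99969833,  0.00776308],
       [-0.99270373, -0.02405653, -0.11815494],
       [ 0.11830605, -0.00495319, -0.99296483]]), 't': array([ -27.11148003,  487.63047127, 1163.70892567])}
wrist {'fx': 376.16443764421115, 'fy': 376.16443764421115, 'cx': 278.1983721146095, 'cy': 214.86584187165747, 'k1': -0.008858716336228306, 'tool_from_camera': array([[-2.06013594e-03, -9.48883717e-01, -3.15619149e-01,
         8.22639829e+01],
       [ 9.99997853e-01, -2.02515783e-03, -4.38795402e-04,
        -1.91169594e-01],
       [-2.22812779e-04, -3.15619376e-01,  9.48885852e-01,
        -1.42845314e+02],
       [ 0.00000000e+00,  0.00000000e+00,  0.00000000e+00,
         1.00000000e+00]])}
```

View pics/scene0.png

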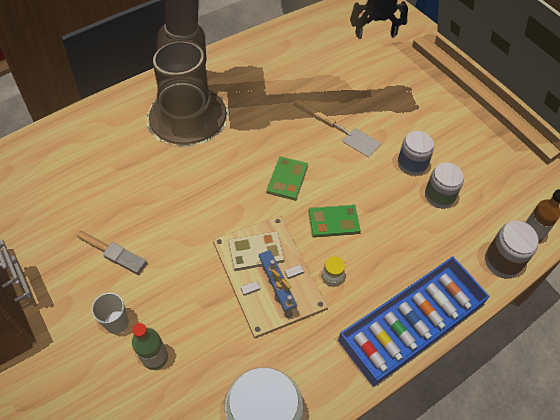

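View pics/top0.png

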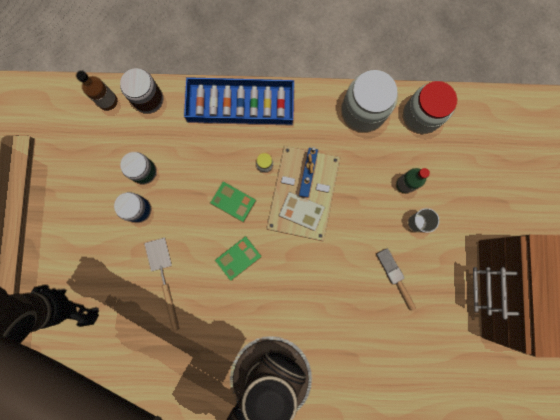

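View pics/wrist0.png

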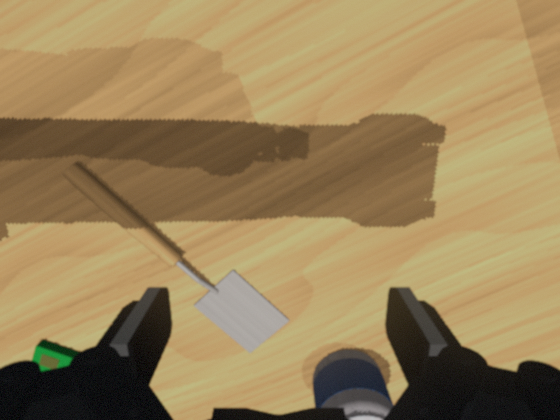

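The scene view shows the jig at about (270,275), with the pale stained panel on it at (256,250). In the top view these are at (303,193) and (302,210). The two green boards (scene (287,178) and (334,220)) are look-alikes lying off the jig; the pale panel on the plate fits the description. I'll enlarge it next.

```bash
cat > h.py <<'E'
import numpy as np, cv2
from rig import r
def cam(n): return r.read_camera(n)
def ray(c,uv,T=None):
    K=np.array([[c["fx"],0,c["cx"]],[0,c["fy"],c["cy"]],[0,0,1]])
    p=cv2.undistortPoints(np.array(uv,float).reshape(-1,1,2),K,np.array([c["k1"],0,0,0,0]))[:,0]
    d=np.c_[p,np.ones(len(p))]
    if T is None: R=c["R"].T; o=-R@c["t"]
    else: R=T[:3,:3]; o=T[:3,3]
    return o,d@R.T
def onz(c,uv,z,T=None):
    o,d=ray(c,uv,T); z=np.broadcast_to(z,len(d)); return o+d*((z-o[2])/d[:,2])[:,None]
def proj(c,X,T=None):
    X=np.array(X,float).reshape(-1,3)
    if T is None: P=X@c["R"].T+c["t"]
    else: P=(X-T[:3,3])@T[:3,:3]
    K=np.array([[c["fx"],0,c["cx"]],[0,c["fy"],c["cy"]],[0,0,1]])
    return cv2.projectPoints(P,np.zeros(3),np.zeros(3),K,np.array([c["k1"],0,0,0,0]))[0][:,0]
def tri(obs):
    A=[];b=[]
    for c,uv,T in obs:
        o,d=ray(c,[uv],T); d=d[0]/np.linalg.norm(d[0]); M=np.eye(3)-np.outer(d,d); A.append(M); b.append(M@o)
    return np.linalg.lstsq(np.vstack(A),np.hstack(b),rcond=None)[0]
from scipy.spatial.transform import Rotation as Ro
def wristT(c,o=None):
    o=o or r.observe(); T=np.eye(4); T[:3,:3]=Ro.from_euler('xyz',o["ee_rot"]).as_matrix(); T[:3,3]=o["eef_pos"]
    return T@c["tool_from_camera"]
E
python3 - <<'E'
import cv2
a=cv2.imread('pics/scene0.png')[205:345,200:360]; b=cv2.imread('pics/top0.png')[140:245,255:355]
cv2.imwrite('pics/s0c.png',cv2.resize(a,None,fx=5,fy=5,interpolation=cv2.INTER_CUBIC)[:600])
cv2.imwrite('pics/s0c.png',cv2.resize(a,(640,560),interpolation=cv2.INTER_CUBIC))
cv2.imwrite('pics/t0c.png',cv2.resize(b,(500,525),interpolation=cv2.INTER_CUBIC))
E
```

```text
(no output)
```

View pics/s0c.png

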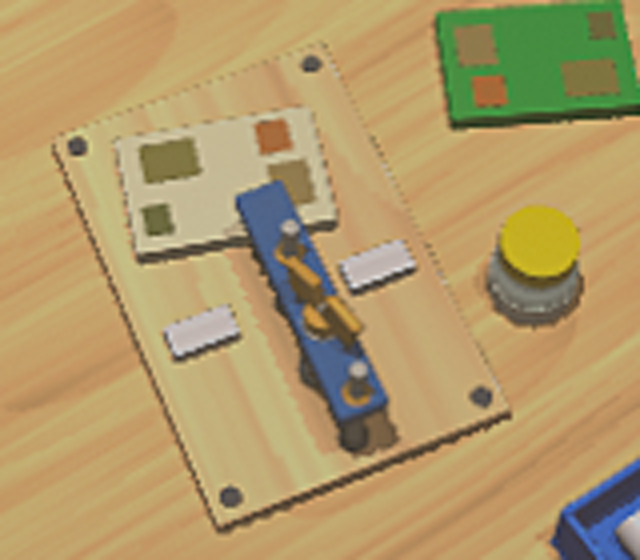

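View pics/t0c.png

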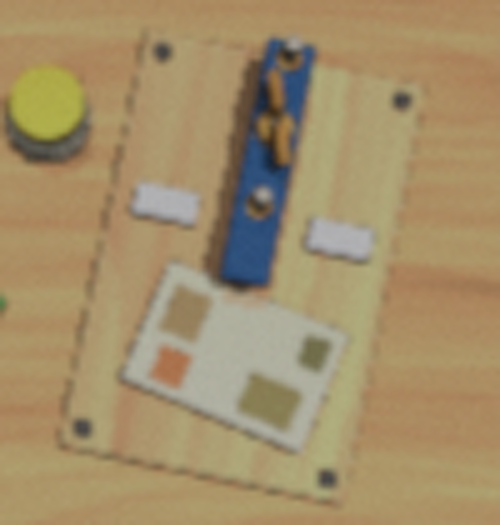

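```bash
cat > fit.py <<'E'
from h import *
from scipy.optimize import least_squares
def fit(obs,local):  # obs list of (cam,uv,T); local Nx3, with unknown x,y,yaw
    def f(p):
        c,s=np.cos(p[2]),np.sin(p[2]); W=local@np.array([[c,-s,0],[s,c,0],[0,0,1]]).T+[p[0],p[1],0]
        return np.hstack([(proj(cc,W,T)-uv).ravel() for cc,uv,T in obs])
    best=min((least_squares(f,[500,0,y]) for y in (0,1.5,-1.5,3)),key=lambda q:q.cost)
    return best.x,best.fun.reshape(-1,2)
E
python3 - <<'E'
from fit import *
s=cam("scene");t=cam("top")
S=lambda l:np.array(l)/4+[200,205]; Tt=lambda l:np.array(l)/5+[255,140]
# order: (-x,+y),(+x,+y),(+x,-y),(-x,-y)
L=np.array([[-135,90,15],[135,90,15],[135,-90,15],[-135,-90,15]],float)
sj=S([(325,42),(510,413),(218,525),(55,148)]); tj=Tt([(62,445),(145,35),(423,88),(340,498)])
for o in ([(s,sj,None)],[(t,tj,None)],[(s,sj,None),(t,tj,None)]):
    p,e=fit(o,L); print(p.round(3),e.round(1).tolist())
P=np.array([[-40,60,29],[40,60,29],[40,-60,29],[-40,-60,29]],float)
sp=S([(313,108),(337,222),(138,252),(117,138)]); tp=Tt([(122,377),(172,262),(350,335),(297,450)])
for o in ([(s,sp,None)],[(t,tp,None)],[(s,sp,None),(t,tp,None)]):
    q,e=fit(o,P); print(q.round(3),e.round(1).tolist())
d=q-p; c,n=np.cos(p[2]),np.sin(p[2]); print("panel in jig",c*d[0]+n*d[1],-n*d[0]+c*d[1],d[2])
E
```

```text
[ 5.68824e+02 -8.74410e+01 -1.87000e-01] [[-0.2, 0.5], [0.9, -0.0], [0.1, 1.2], [-0.8, -2.1]]
[ 5.62104e+02 -9.05150e+01 -1.77000e-01] [[-0.9, 0.3], [-0.2, -1.2], [0.2, -0.6], [0.9, 1.4]]
[ 5.66262e+02 -8.84850e+01 -1.82000e-01] [[-1.4, -0.0], [0.1, -0.9], [-0.7, 0.6], [-1.9, -2.4], [-1.7, -1.3], [-0.5, -2.6], [-0.3, -1.7], [0.0, 0.1]]
[ 5.07541e+02 -8.10810e+01 -4.06000e-01] [[0.1, -0.2], [0.5, -0.0], [-0.5, 0.4], [-0.1, -0.2]]
[ 5.02278e+02 -8.57280e+01 -3.81000e-01] [[-0.5, -0.0], [-0.3, -0.7], [0.1, -0.1], [0.7, 0.8]]
[ 5.05461e+02 -8.27550e+01 -3.95000e-01] [[-1.1, -0.7], [-0.5, -0.6], [-1.4, 0.3], [-1.3, -0.3], [-1.5, -1.4], [-1.0, -1.9], [-0.8, -0.8], [-0.5, -0.1]]
panel in jig -60.83312449218793 -5.385991695748278 -0.21309093381186966
```

```bash
cat > go.py <<'E'
import sys
from h import *
def delta(x,y,z,yaw):
    o=r.observe(); R=Ro.from_euler('xyz',o["ee_rot"]); d=R.inv().apply(np.array([x,y,z])-o["eef_pos"])
    Rt=Ro.from_euler('xyz',[np.pi,0,yaw]); v=(R.inv()*Rt).as_rotvec()
    print("t",round(o["clock"],2),"pos",o["eef_pos"].round(1),"rpy",o["ee_rot"].round(3),"q1,q6",o["joint_positions"][[0,5]].round(2),"F",o["ft_force"].round(1),"T",o["torque"].round(3),"w",round(o["gripper_width"],1))
    print("shift",d.round(1),"turn",v.round(3))
if __name__=="__main__": delta(*map(float,sys.argv[1:]))
E
python3 go.py 580 -89 300 -0.18
```

```text
t 0.25 pos [237.1 468.2 230.9] rpy [-3.141  0.     2.673] q1,q6 [1.1  1.57] F [-0.7  0.   0.1] T [0.02  0.028 0.03 ] w 85.1
shift [-557.6 -342.2  -68.8] turn [-0.000e+00  1.000e-03  2.853e+00]
```

{"op": "move_arm", "data": {"plan": [{"x":-558,"y":-342,"z":-69,"az":2.853,"hand":0},{"x":-558,"y":-342,"z":-69,"az":2.853,"hand":0},{"x":-558,"y":-342,"z":-69,"az":2.853,"hand":0},{"x":-558,"y":-342,"z":-69,"az":2.853,"hand":0},{"x":-558,"y":-342,"z":-69,"az":2.853,"hand":0}]}}

```text
validation failed for argument at $.pl...
```

```bash
python3 go.py 580 -89 300 -0.18
```

```text
t 0.25 pos [237.1 468.2 230.9] rpy [-3.141  0.     2.673] q1,q6 [1.1  1.57] F [-0.7  0.   0.1] T [0.02  0.028 0.03 ] w 85.1
shift [-557.6 -342.2  -68.8] turn [-0.000e+00  1.000e-03  2.853e+00]
```

{"op": "move_arm", "data": {"plan": [{"x":-34,"y":-21,"z":-4,"az":0.12,"hand":0},{"x":-68,"y":-42,"z":-8,"az":0.24,"hand":0},{"x":-102,"y":-62,"z":-12,"az":0.36,"hand":0},{"x":-136,"y":-83,"z":-16,"az":0.48,"hand":0},{"x":-170,"y":-104,"z":-21,"az":0.6,"hand":0}]}}

```text
validation failed for argument at $.pl...
```

```bash
python3 go.py 580 -89 300 -0.18
```

```text
t 0.25 pos [237.1 468.2 230.9] rpy [-3.141  0.     2.673] q1,q6 [1.1  1.57] F [-0.7  0.   0.1] T [0.02  0.028 0.03 ] w 85.1
shift [-557.6 -342.2  -68.8] turn [-0.000e+00  1.000e-03  2.853e+00]
```

{"op": "move_arm", "data": {"plan": [{"x":-34,"y":-21,"z":-4,"ax":0,"ay":0,"az":0.12,"hand":0},{"x":-68,"y":-42,"z":-8,"ax":0,"ay":0,"az":0.24,"hand":0},{"x":-102,"y":-62,"z":-12,"ax":0,"ay":0,"az":0.36,"hand":0},{"x":-136,"y":-83,"z":-16,"ax":0,"ay":0,"az":0.48,"hand":0},{"x":-170,"y":-104,"z":-21,"ax":0,"ay":0,"az":0.6,"hand":0}]}}

```text
clock: 0.67
eef_pos: [342.2, 297.2, 252.3]
ee_rot: [-3.141, 0.0, 2.068]
ft_force: [1.2, 0.9, 0.9]
gripper_width: 25.3
```

```bash
python3 go.py 580 -89 300 -0.18
```

```text
t 0.67 pos [342.2 297.2 252.3] rpy [-3.141  0.     2.068] q1,q6 [0.72 1.79] F [1.2 0.9 0.9] T [ 0.078 -0.07  -0.031] w 25.3
shift [-452.8   24.9  -47.6] turn [0.    0.    2.248]
```

{"op": "move_arm", "data": {"plan": [{"x":-453,"y":25,"z":-48,"ax":0,"ay":0,"az":2.248,"hand":0},{"x":-453,"y":25,"z":-48,"ax":0,"ay":0,"az":2.248,"hand":0},{"x":-453,"y":25,"z":-48,"ax":0,"ay":0,"az":2.248,"hand":0},{"x":-453,"y":25,"z":-48,"ax":0,"ay":0,"az":2.248,"hand":0},{"x":-453,"y":25,"z":-48,"ax":0,"ay":0,"az":2.248,"hand":0}]}}

```text
clock: 1.08
eef_pos: [452.0, 120.9, 274.6]
ee_rot: [3.141, -0.0, 1.442]
ft_force: [0.8, 1.3, -0.7]
gripper_width: 0.0
```

```bash
python3 go.py 580 -89 300 -0.18
```

```text
t 1.08 pos [452.  120.9 274.6] rpy [ 3.141 -0.     1.442] q1,q6 [0.26 1.96] F [ 0.8  1.3 -0.7] T [ 0.073 -0.013  0.008] w 0.0
shift [-191.7  154.   -25.4] turn [ 0.000e+00 -1.000e-03  1.622e+00]
```

{"op": "move_arm", "data": {"plan": [{"x":-192,"y":154,"z":-25,"ax":0,"ay":0,"az":1.622,"hand":0},{"x":-192,"y":154,"z":-25,"ax":0,"ay":0,"az":1.622,"hand":0},{"x":-192,"y":154,"z":-25,"ax":0,"ay":0,"az":1.622,"hand":0},{"x":-192,"y":154,"z":-25,"ax":0,"ay":0,"az":1.622,"hand":0},{"x":-192,"y":154,"z":-25,"ax":0,"ay":0,"az":1.622,"hand":0}]}}

```text
clock: 1.5
eef_pos: [560.9, -55.6, 295.5]
ee_rot: [3.141, -0.0, 0.816]
ft_force: [1.8, 0.2, 0.1]
gripper_width: 0.1
```

```bash
python3 go.py 580 -89 300 -0.18
```

```text
t 1.5 pos [560.9 -55.6 295.5] rpy [ 3.141 -0.     0.816] q1,q6 [-0.1   2.23] F [1.8 0.2 0.1] T [ 0.003 -0.064  0.028] w 0.1
shift [-11.3  36.8  -4.5] turn [-0.    -0.     0.996]
```

```bash
python3 go.py 535 -84 300 2.96
```

```text
t 1.5 pos [560.9 -55.6 295.5] rpy [ 3.141 -0.     0.816] q1,q6 [-0.1   2.23] F [1.8 0.2 0.1] T [ 0.003 -0.064  0.028] w 0.1
shift [-38.5   0.6  -4.5] turn [ 0.    -0.    -2.144]
```

{"op": "move_arm", "data": {"plan": [{"x":-38,"y":1,"z":-5,"ax":0,"ay":0,"az":-2.144,"hand":0},{"x":-38,"y":1,"z":-5,"ax":0,"ay":0,"az":-2.144,"hand":0},{"x":-38,"y":1,"z":-5,"ax":0,"ay":0,"az":-2.144,"hand":0},{"x":-38,"y":1,"z":-5,"ax":0,"ay":0,"az":-2.144,"hand":0},{"x":-38,"y":1,"z":-5,"ax":0,"ay":0,"az":-2.144,"hand":0}]}}

```text
clock: 1.92
eef_pos: [535.1, -82.5, 300.0]
ee_rot: [-3.141, -0.0, 1.453]
ft_force: [0.9, -0.1, 0.1]
gripper_width: -0.0
```

{"op": "move_arm", "data": {"plan": [{"x":0,"y":0,"z":0,"ax":0,"ay":0,"az":-1.52,"hand":0},{"x":0,"y":0,"z":0,"ax":0,"ay":0,"az":-1.52,"hand":0},{"x":0,"y":0,"z":0,"ax":0,"ay":0,"az":-1.52,"hand":0},{"x":0,"y":0,"z":0,"ax":0,"ay":0,"az":-1.52,"hand":0},{"x":0,"y":0,"z":0,"ax":0,"ay":0,"az":-1.52,"hand":0}]}}

```text
clock: 2.33
eef_pos: [535.1, -82.0, 300.1]
ee_rot: [-3.141, -0.0, 2.079]
ft_force: [1.4, 0.1, 0.6]
gripper_width: -0.2
```

{"op": "move_arm", "data": {"plan": [{"x":0,"y":0,"z":0,"ax":0,"ay":0,"az":-0.895,"hand":0},{"x":0,"y":0,"z":0,"ax":0,"ay":0,"az":-0.895,"hand":0},{"x":0,"y":0,"z":0,"ax":0,"ay":0,"az":-0.895,"hand":0},{"x":0,"y":0,"z":0,"ax":0,"ay":0,"az":-0.895,"hand":0},{"x":0,"y":0,"z":0,"ax":0,"ay":0,"az":-0.895,"hand":0}]}}

```text
clock: 2.75
eef_pos: [535.1, -82.0, 300.1]
ee_rot: [-3.142, -0.0, 2.704]
ft_force: [0.8, 0.4, -0.6]
gripper_width: -0.0
```

```bash
python3 go.py 535 -84 300 2.96
```

```text
t 2.75 pos [535.1 -82.  300.1] rpy [-3.142 -0.     2.704] q1,q6 [-0.15  0.29] F [ 0.8  0.4 -0.6] T [-0.04   0.011  0.036] w -0.0
shift [-0.7 -1.9  0.1] turn [-0.    -0.    -0.256]
```

{"op": "move_arm", "data": {"plan": [{"x":0,"y":0,"z":0,"ax":0,"ay":0,"az":-0.125,"hand":0},{"x":0,"y":0,"z":0,"ax":0,"ay":0,"az":-0.256,"hand":0},{"x":0,"y":0,"z":0,"ax":0,"ay":0,"az":-0.256,"hand":0},{"x":0,"y":0,"z":0,"ax":0,"ay":0,"az":-0.256,"hand":0}]}}

```text
clock: 3.08
eef_pos: [535.1, -82.0, 300.1]
ee_rot: [-3.142, -0.0, 2.951]
ft_force: [0.0, -1.0, 0.2]
gripper_width: 0.2
```

```bash
python3 - <<'E'
from h import *
c=cam("wrist"); cv2.imwrite("pics/w1.png",c["color"][:,:,::-1])
im=cv2.resize(c["color"][:,:,::-1],(784,588),interpolation=cv2.INTER_CUBIC); cv2.imwrite("pics/w1b.png",im)
o=r.observe(); print(o["eef_pos"],o["ee_rot"])
E
```

```text
[535.13866675 -81.98142421 300.20189421] [ 3.14156626e+00 -1.40433104e-04  2.95052419e+00]
```

View pics/w1b.png

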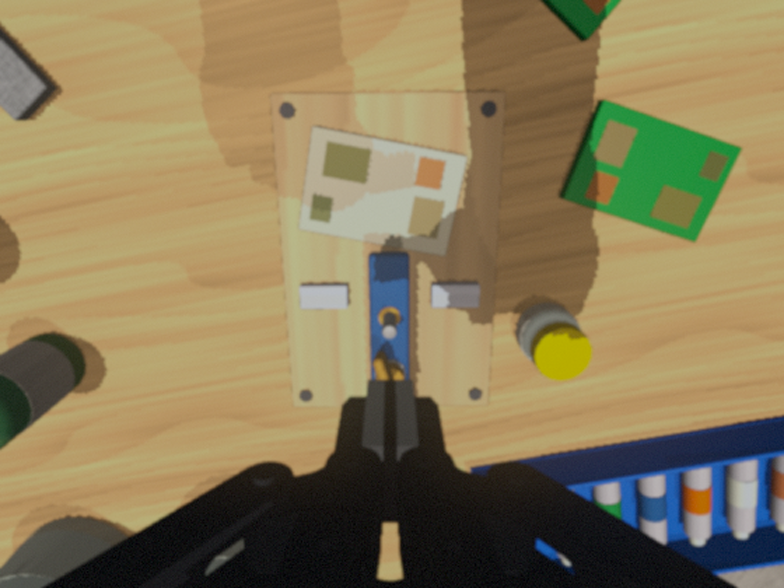

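The wrist view (784x588) shows plate corners at (272,92), (505,92), (488,405), (292,405). The panel corners are at (312,127), (468,155), (446,248), (300,230). The fence blocks are at (324,297) and (455,297), the green look-alike at (650,170) off the jig, and the jar at (560,350).

```bash
python3 - <<'E'
import cv2
a=cv2.imread('pics/w1.png')
cv2.imwrite('pics/w1c.png',cv2.resize(a[55:300,185:370],(555,735),interpolation=cv2.INTER_CUBIC)[:600])
E
python3 - <<'E'
from fit import *
w=cam("wrist"); T=wristT(w)
W=lambda l:np.array(l)/1.4
L=np.array([[-135,90,15],[135,90,15],[135,-90,15],[-135,-90,15]],float)
p,e=fit([(w,W([(505,92),(488,405),(292,405),(272,92)]),T)],L);print(p.round(3),e.round(1).tolist())
P=np.array([[-40,60,29],[40,60,29],[40,-60,29],[-40,-60,29]],float)
q,e=fit([(w,W([(468,154),(446,248),(300,229),(312,127)]),T)],P);print(q.round(3),e.round(1).tolist())
# fence tops front edge corners at z=26
f=onz(w,W([(300,284),(348,284),(432,284),(479,284)]),26,T)
R=lambda X:(X[:,:2]-p[:2])@np.array([[np.cos(p[2]),-np.sin(p[2])],[np.sin(p[2]),np.cos(p[2])]])
print("fence in jig",R(f).round(1).tolist()); print("panel in jig",R(np.array([q])).round(1),q[2]-p[2])
E
```

```text
[562.23  -87.346   6.094] [[1.8, -1.0], [-0.2, 1.0], [-0.2, 1.4], [-1.5, -0.4]]
[ 5.00675e+02 -8.11970e+01 -3.51000e-01] [[0.1, -2.0], [1.4, 3.6], [-0.5, 0.5], [-1.0, -1.5]]
fence in jig [[14.0, -73.8], [14.1, -34.1], [14.3, 35.2], [14.5, 74.1]]
panel in jig [[-61.6  -5.6]] -6.444859779220017
```

View pics/w1c.png

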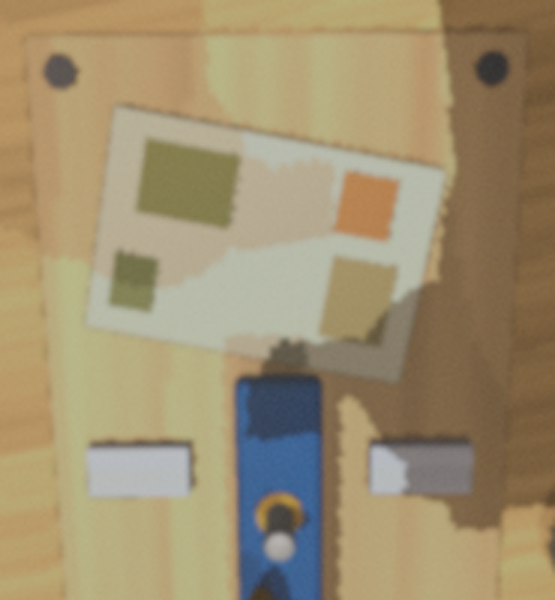

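```bash
python3 - <<'E'
from fit import *
w=cam("wrist"); T=wristT(w)
p=np.array([562.2,-87.3,-.189])
P=np.array([[-40,60,29],[40,60,29],[40,-60,29],[-40,-60,29]],float)
W=lambda l:np.array(l)/3+[185,55]
uv=W([(445,168),(398,380),(87,325),(117,105)])
q,e=fit([(w,uv,T)],P);print(q.round(3),e.round(1).tolist())
R=lambda X:(X[:,:2]-p[:2])@np.array([[np.cos(p[2]),-np.sin(p[2])],[np.sin(p[2]),np.cos(p[2])]])
print("panel in jig",R(np.array([q])).round(1),q[2]-p[2], R(onz(w,uv,29,T)).round(1).tolist())
E
```

```text
[ 5.01755e+02 -8.16900e+01 -3.74000e-01] [[1.4, -0.4], [1.0, 1.1], [-1.0, 0.5], [-1.3, -0.8]]
panel in jig [[-60.4  -5.8]] -0.18454824060644964 [[-88.3, 59.0], [-11.4, 44.7], [-32.6, -71.0], [-109.9, -56.2]]
```

```bash
python3 go.py 432 -66.5 60 2.955
```

```text
t 3.23 pos [535.1 -82.  300.2] rpy [ 3.142 -0.     2.951] q1,q6 [-0.15  0.04] F [-0.7 -0.7  0.4] T [-0.025 -0.062  0.049] w 0.0
shift [104.2  -4.3 240.2] turn [ 0.    -0.    -0.004]
```

{"op": "move_arm", "data": {"plan": [{"x":40,"y":-2,"z":0,"ax":0,"ay":0,"az":-0.004,"hand":100},{"x":80,"y":-4,"z":0,"ax":0,"ay":0,"az":-0.004,"hand":100},{"x":104,"y":-4,"z":30,"ax":0,"ay":0,"az":-0.004,"hand":100},{"x":104,"y":-4,"z":70,"ax":0,"ay":0,"az":-0.004,"hand":100},{"x":104,"y":-4,"z":110,"ax":0,"ay":0,"az":-0.004,"hand":100}]}}

```text
clock: 3.65
eef_pos: [431.9, -66.5, 190.7]
ee_rot: [3.141, 0.005, 2.956]
ft_force: [1.5, 0.1, -0.3]
gripper_width: 60.5
```

{"op": "move_arm", "data": {"plan": [{"x":0,"y":0,"z":40,"ax":0,"ay":0,"az":0,"hand":100},{"x":0,"y":0,"z":80,"ax":0,"ay":0,"az":0,"hand":100},{"x":0,"y":0,"z":120,"ax":0,"ay":0,"az":0,"hand":100},{"x":0,"y":0,"z":130,"ax":0,"ay":0,"az":0,"hand":100},{"x":0,"y":0,"z":130,"ax":0,"ay":0,"az":0,"hand":100}]}}

```text
clock: 4.07
eef_pos: [429.8, -66.1, 57.9]
ee_rot: [-3.141, -0.006, 2.957]
ft_force: [-0.0, -0.5, 1.3]
gripper_width: 85.1
```

```bash
python3 - <<'E'
from h import *
for n,b in(("wrist",None),("scene",(160,330,180,360))):
    c=cam(n); im=c["color"][:,:,::-1]
    if b: im=cv2.resize(im[b[0]:b[1],b[2]:b[3]],None,fx=3.5,fy=3.5,interpolation=cv2.INTER_CUBIC)
    cv2.imwrite(f"pics/{n}2.png",im)
E
python3 go.py 432 -66.5 8 2.955
```

```text
t 4.17 pos [433.2 -66.7  61.9] rpy [3.142e+00 1.000e-03 2.957e+00] q1,q6 [-0.15  0.03] F [0.4 0.3 0.5] T [ 0.043 -0.036  0.06 ] w 85.2
shift [ 1.3 -0.1 53.9] turn [0.    0.001 0.002]
```

View pics/wrist2.png

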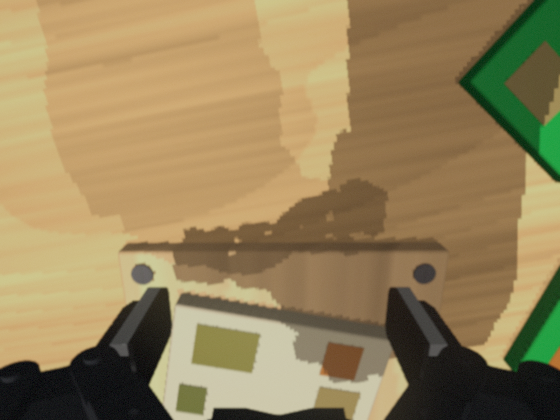

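View pics/scene2.png

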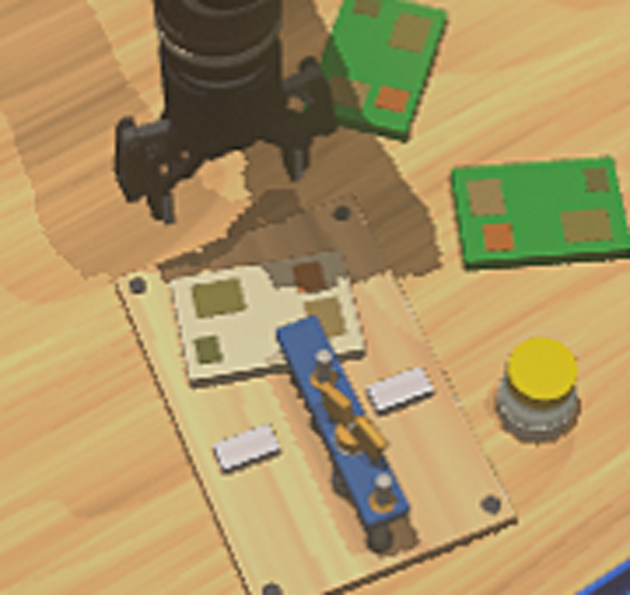

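The wrist view shows the panel's near edge from (180,300) to (388,330) between and ahead of the open fingers at (155,300) and (400,300). The scene crop shows the gripper over the -x end of the jig, clear of everything. I'll descend with the hand open so that two fingertips push and square the panel.

{"op": "move_arm", "data": {"plan": [{"x":0,"y":0,"z":25,"ax":0,"ay":0,"az":0,"hand":100},{"x":0,"y":0,"z":45,"ax":0,"ay":0,"az":0,"hand":100},{"x":0,"y":0,"z":53,"ax":0,"ay":0,"az":0,"hand":100},{"x":0,"y":0,"z":53,"ax":0,"ay":0,"az":0,"hand":100},{"x":0,"y":0,"z":53,"ax":0,"ay":0,"az":0,"hand":100}]}}

```text
clock: 4.58
eef_pos: [433.5, -66.7, 9.0]
ee_rot: [3.142, 0.002, 2.958]
ft_force: [-0.5, 0.2, -0.1]
gripper_width: 85.2
```

```bash
python3 - <<'E'
from h import *
for n,b in(("wrist",None),("scene",(160,330,180,360))):
    c=cam(n); im=c["color"][:,:,::-1]
    if b: im=cv2.resize(im[b[0]:b[1],b[2]:b[3]],None,fx=3.5,fy=3.5,interpolation=cv2.INTER_CUBIC)
    cv2.imwrite(f"pics/{n}3.png",im)
E
python3 go.py 432 -66.5 8 2.955
```

```text
t 4.68 pos [433.8 -66.7   9.1] rpy [3.142e+00 3.000e-03 2.958e+00] q1,q6 [-0.15  0.03] F [ 0.4 -0.9 -0.5] T [ 0.    -0.065  0.033] w 85.5
shift [ 1.8 -0.1  1.1] turn [0.    0.003 0.003]
```

View pics/wrist3.png

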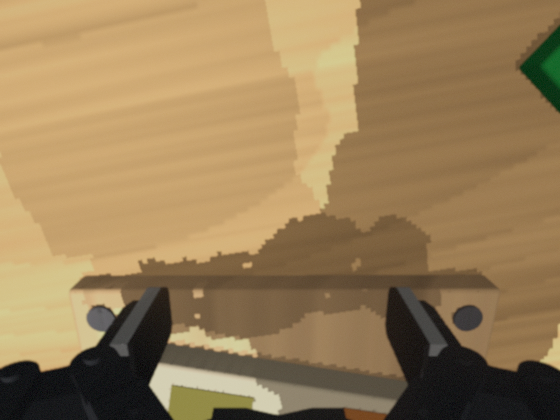

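View pics/scene3.png

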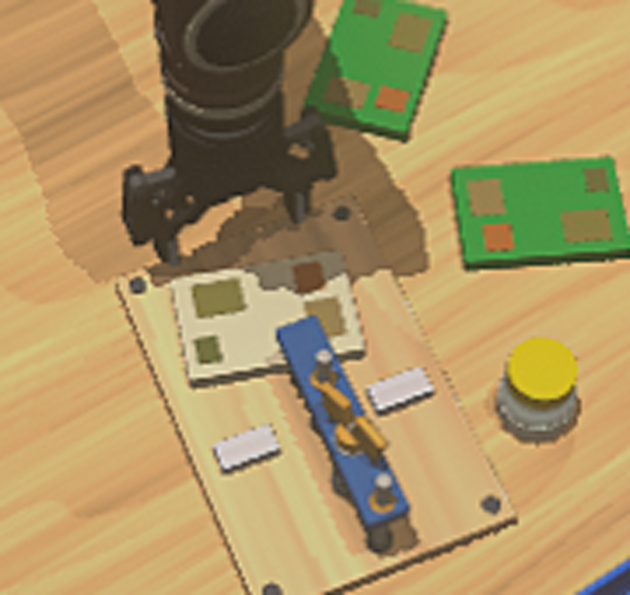

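{"op": "move_arm", "data": {"plan": [{"x":-3,"y":0,"z":2,"ax":0,"ay":0,"az":0.002,"hand":100},{"x":-8,"y":0,"z":2,"ax":0,"ay":0,"az":0.002,"hand":100},{"x":-13,"y":0,"z":2,"ax":0,"ay":0,"az":0.002,"hand":100},{"x":-18,"y":0,"z":2,"ax":0,"ay":0,"az":0.002,"hand":100},{"x":-23,"y":0,"z":2,"ax":0,"ay":0,"az":0.002,"hand":100}]}}

```text
clock: 5.1
eef_pos: [455.3, -70.9, 5.3]
ee_rot: [-3.141, -0.0, 2.956]
ft_force: [-0.8, -0.6, 1.1]
gripper_width: 85.4
```

{"op": "move_arm", "data": {"plan": [{"x":-4,"y":0,"z":0,"ax":0,"ay":0,"az":0,"hand":100},{"x":-8,"y":0,"z":0,"ax":0,"ay":0,"az":0,"hand":100},{"x":-12,"y":0,"z":0,"ax":0,"ay":0,"az":0,"hand":100},{"x":-16,"y":0,"z":0,"ax":0,"ay":0,"az":0,"hand":100},{"x":-16,"y":0,"z":0,"ax":0,"ay":0,"az":0,"hand":100}]}}

```text
clock: 5.52
eef_pos: [471.5, -73.7, 5.2]
ee_rot: [3.141, 0.001, 2.956]
ft_force: [-0.4, -0.2, -1.0]
gripper_width: 85.2
```

```bash
python3 - <<'E'
from h import *
for n,b in(("wrist",None),("scene",(160,330,180,360))):
    c=cam(n); im=c["color"][:,:,::-1]
    if b: im=cv2.resize(im[b[0]:b[1],b[2]:b[3]],None,fx=3.5,fy=3.5,interpolation=cv2.INTER_CUBIC)
    cv2.imwrite(f"pics/{n}4.png",im)
E
python3 go.py 432 -66.5 8 2.955
```

```text
t 5.62 pos [470.9 -73.7   5.3] rpy [3.141 0.    2.956] q1,q6 [-0.16  0.03] F [-0.6  0.5  0.4] T [-0.011 -0.009  0.015] w 85.4
shift [39.6 -0.2 -2.7] turn [0.    0.    0.001]
```

View pics/scene4.png

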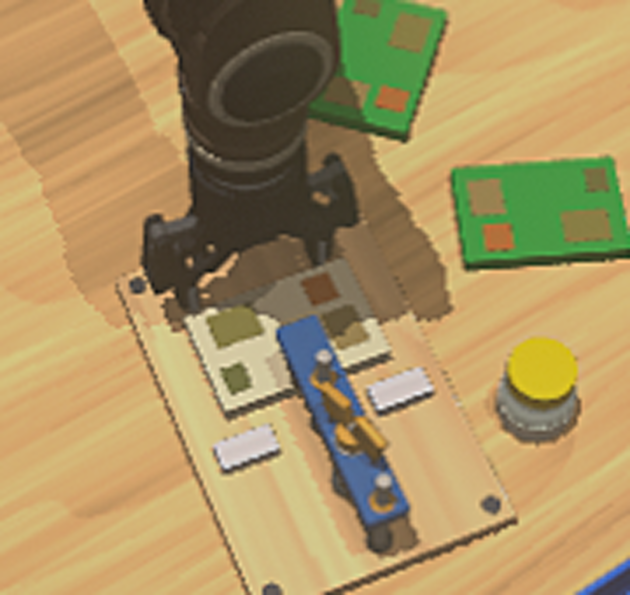

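The panel is now square in front of both fingers (scene crop (290,340)), with a small gap left to the fence blocks at (246,447) and (400,390). I'll continue gently.

{"op": "move_arm", "data": {"plan": [{"x":-3,"y":0,"z":-1,"ax":0,"ay":0,"az":0,"hand":100},{"x":-6,"y":0,"z":-1,"ax":0,"ay":0,"az":0,"hand":100},{"x":-9,"y":0,"z":-1,"ax":0,"ay":0,"az":0,"hand":100},{"x":-11,"y":0,"z":-1,"ax":0,"ay":0,"az":0,"hand":100},{"x":-12,"y":0,"z":-1,"ax":0,"ay":0,"az":0,"hand":100}]}}

```text
clock: 6.03
eef_pos: [482.6, -75.9, 6.4]
ee_rot: [3.141, -0.0, 2.956]
ft_force: [-1.8, 0.9, 1.2]
gripper_width: 85.4
```

{"op": "move_arm", "data": {"plan": [{"x":-1,"y":0,"z":0,"ax":0,"ay":0,"az":0,"hand":100},{"x":-2,"y":0,"z":0,"ax":0,"ay":0,"az":0,"hand":100},{"x":-2,"y":0,"z":0,"ax":0,"ay":0,"az":0,"hand":100}]}}

```text
clock: 6.28
eef_pos: [484.5, -76.3, 6.3]
ee_rot: [3.142, 0.0, 2.956]
ft_force: [-1.2, 0.3, 0.6]
gripper_width: 85.4
```

```bash
python3 - <<'E'
from h import *
for n,b in(("wrist",None),("scene",(160,330,180,360))):
    c=cam(n); im=c["color"][:,:,::-1]
    if b: im=cv2.resize(im[b[0]:b[1],b[2]:b[3]],None,fx=3.5,fy=3.5,interpolation=cv2.INTER_CUBIC)
    cv2.imwrite(f"pics/{n}5.png",im)
E
python3 go.py 432 -66.5 8 2.955
```

```text
t 6.38 pos [484.5 -76.3   6.3] rpy [3.142 0.    2.956] q1,q6 [-0.16  0.03] F [-1.   0.   0.5] T [0.04  0.187 0.007] w 85.6
shift [53.4 -0.1 -1.7] turn [0.    0.    0.001]
```

View pics/scene5.png

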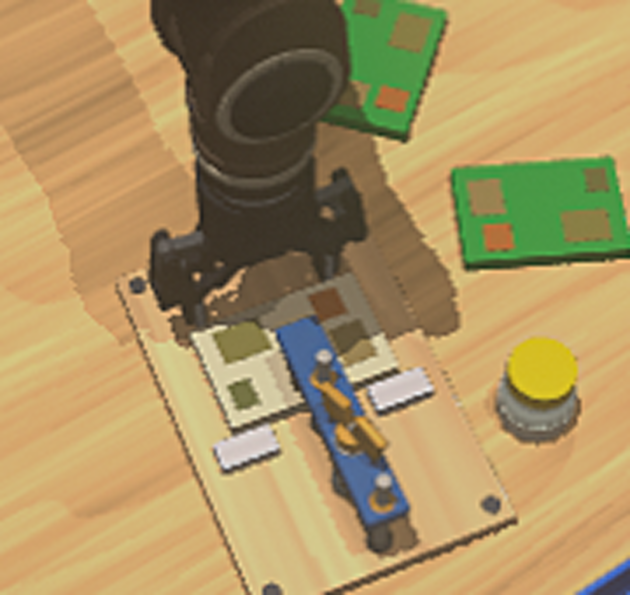

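{"op": "move_arm", "data": {"plan": [{"x":-1,"y":0,"z":0,"ax":0,"ay":0,"az":0,"hand":100},{"x":-2,"y":0,"z":0,"ax":0,"ay":0,"az":0,"hand":100},{"x":-2,"y":0,"z":0,"ax":0,"ay":0,"az":0,"hand":100}]}}

```text
clock: 6.63
eef_pos: [486.5, -76.7, 6.3]
ee_rot: [-3.142, 0.0, 2.956]
ft_force: [-0.5, 1.5, 0.8]
gripper_width: 85.5
```

{"op": "move_arm", "data": {"plan": [{"x":-1,"y":0,"z":0,"ax":0,"ay":0,"az":0,"hand":100},{"x":-2,"y":0,"z":0,"ax":0,"ay":0,"az":0,"hand":100},{"x":-2,"y":0,"z":0,"ax":0,"ay":0,"az":0,"hand":100}]}}

```text
clock: 6.88
eef_pos: [488.0, -77.0, 6.2]
ee_rot: [-3.142, -0.001, 2.956]
ft_force: [-3.0, 0.7, 1.9]
gripper_width: 85.4
```

{"op": "move_arm", "data": {"plan": [{"x":-1,"y":0,"z":0,"ax":0,"ay":0,"az":0,"hand":100},{"x":-1,"y":0,"z":0,"ax":0,"ay":0,"az":0,"hand":100}]}}

```text
clock: 7.05
eef_pos: [488.0, -77.0, 6.1]
ee_rot: [-3.142, -0.002, 2.956]
ft_force: [-6.4, 1.0, 5.2]
gripper_width: 85.2
```

{"op": "move_arm", "data": {"plan": [{"x":-1,"y":0,"z":0,"ax":0,"ay":0,"az":0,"hand":100},{"x":-1,"y":0,"z":0,"ax":0,"ay":0,"az":0,"hand":100},{"x":-1,"y":0,"z":0,"ax":0,"ay":0,"az":0,"hand":100}]}}

```text
clock: 7.3
eef_pos: [488.1, -77.0, 6.0]
ee_rot: [3.142, -0.004, 2.956]
ft_force: [-9.6, 1.9, 7.4]
gripper_width: 85.6
```

```bash
python3 - <<'E'
from h import *
for n,b in(("wrist",None),("scene",(160,330,180,360)),("top",(140,245,255,355))):
    c=cam(n); im=c["color"][:,:,::-1]
    if b: im=cv2.resize(im[b[0]:b[1],b[2]:b[3]],None,fx=3.5 if n=="scene" else 5,fy=3.5 if n=="scene" else 5,interpolation=cv2.INTER_CUBIC)
    cv2.imwrite(f"pics/{n}6.png",im)
E
python3 go.py 432 -66.5 8 2.955
```

```text
t 7.45 pos [488. -77.   6.] rpy [ 3.142 -0.004  2.956] q1,q6 [-0.16  0.03] F [-9.5  1.4  7.3] T [0.348 1.751 0.177] w 85.9
shift [57.  -0.1 -1.8] turn [ 0.    -0.004  0.001]
```

View pics/scene6.png

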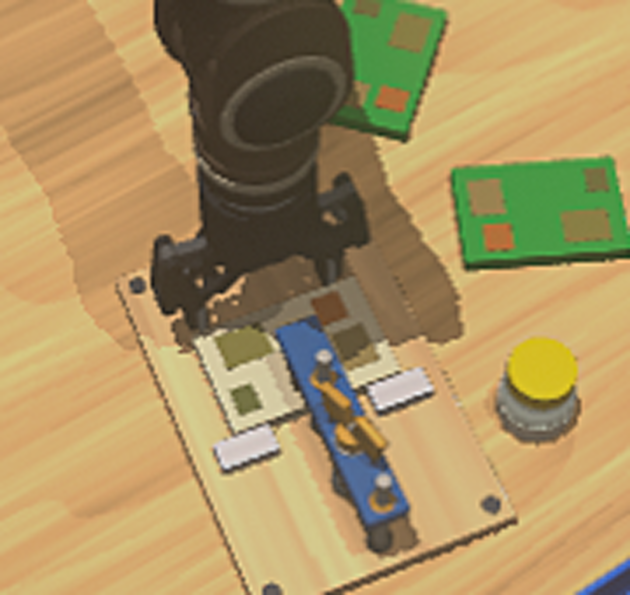

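{"op": "move_arm", "data": {"plan": [{"x":6,"y":0,"z":0,"ax":0,"ay":0,"az":0,"hand":100},{"x":10,"y":0,"z":-20,"ax":0,"ay":0,"az":0,"hand":100},{"x":10,"y":0,"z":-60,"ax":0,"ay":0,"az":0,"hand":100},{"x":10,"y":0,"z":-100,"ax":0,"ay":0,"az":0,"hand":100},{"x":10,"y":0,"z":-140,"ax":0,"ay":0,"az":0,"hand":100}]}}

```text
clock: 7.87
eef_pos: [480.3, -75.5, 147.8]
ee_rot: [-3.142, 0.001, 2.956]
ft_force: [1.0, -0.4, 0.2]
gripper_width: 85.2
```

{"op": "move_arm", "data": {"plan": [{"x":-5,"y":0,"z":-40,"ax":0,"ay":0,"az":0,"hand":100},{"x":-10,"y":0,"z":-80,"ax":0,"ay":0,"az":0,"hand":100},{"x":-15,"y":0,"z":-120,"ax":0,"ay":0,"az":0,"hand":100},{"x":-15,"y":0,"z":-140,"ax":0,"ay":0,"az":0,"hand":100},{"x":-15,"y":0,"z":-140,"ax":0,"ay":0,"az":0,"hand":100}]}}

```text
clock: 8.28
eef_pos: [497.6, -78.7, 291.8]
ee_rot: [3.141, 0.01, 2.956]
ft_force: [-0.0, -1.1, -0.3]
gripper_width: 85.5
```

```bash
python3 go.py 493 -74 300 2.955; python3 - <<'E'
from h import *
o=r.observe();c=cam("wrist"); T=wristT(c,o); im=c["color"][:,:,::-1]; np.save("T7.npy",T)
cv2.imwrite("pics/w7.png",im)
cv2.imwrite('pics/w7c.png',cv2.resize(im[100:370,180:380],None,fx=2.2,fy=2.2,interpolation=cv2.INTER_CUBIC))
for n in("scene","top"): cv2.imwrite(f"pics/{n}7.png",cam(n)["color"][:,:,::-1])
E
```

```text
t 8.28 pos [497.6 -78.7 291.8] rpy [3.141 0.01  2.956] q1,q6 [-0.16  0.03] F [-0.  -1.1 -0.3] T [-0.05  -0.031  0.023] w 85.5
shift [ 5.3  3.8 -8.3] turn [0.    0.01  0.001]
```

View pics/w7.png

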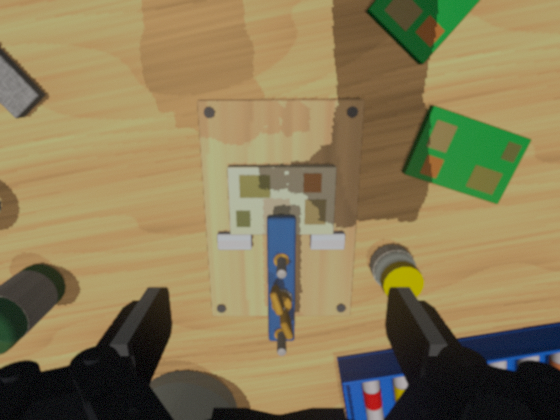

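View pics/w7c.png

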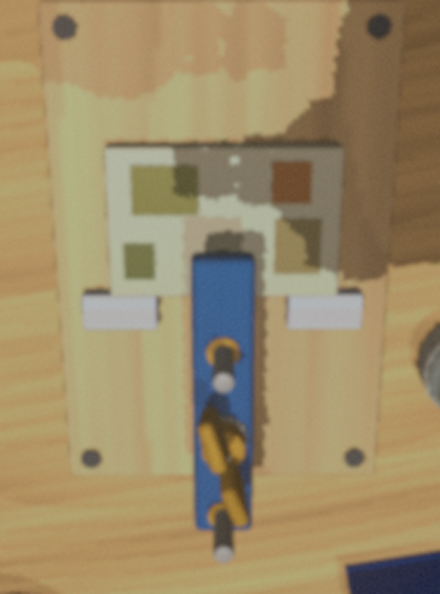

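The panel sits square against both fence blocks: its +x edge in the crop runs (108,295)-(340,295), just at the blocks. The wing nut is at crop (222,450) between the pins at (222,380) and (222,553). I'll take a settled picture to measure the nut.

```bash
python3 - <<'E'
from h import *
o=r.observe();c=cam("wrist"); T=wristT(c,o); im=c["color"][:,:,::-1]; np.save("T7.npy",T)
print(o["eef_pos"],o["ee_rot"])
cv2.imwrite("pics/w8.png",im)
cv2.imwrite('pics/w8c.png',cv2.resize(im[230:370,220:340],None,fx=4.2,fy=4.2,interpolation=cv2.INTER_CUBIC))
t=cam("top")["color"][:,:,::-1];cv2.imwrite("pics/t8c.png",cv2.resize(t[140:245,255:355],None,fx=5,fy=5,interpolation=cv2.INTER_CUBIC))
E
```

```text
[495.36012464 -78.3192341  285.59757831] [3.14158949e+00 2.08187326e-04 2.95575278e+00]
```

View pics/w8c.png

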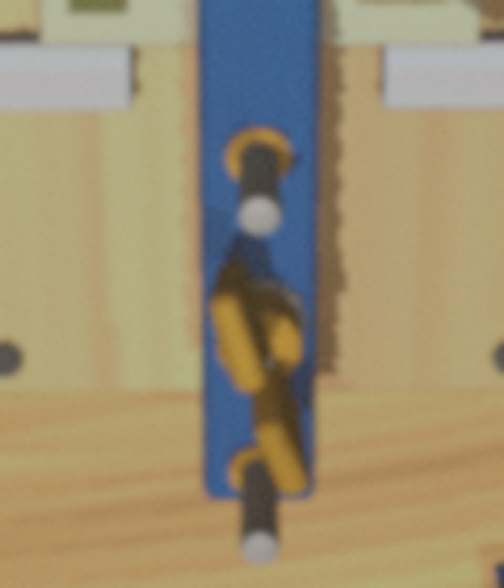

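View pics/t8c.png

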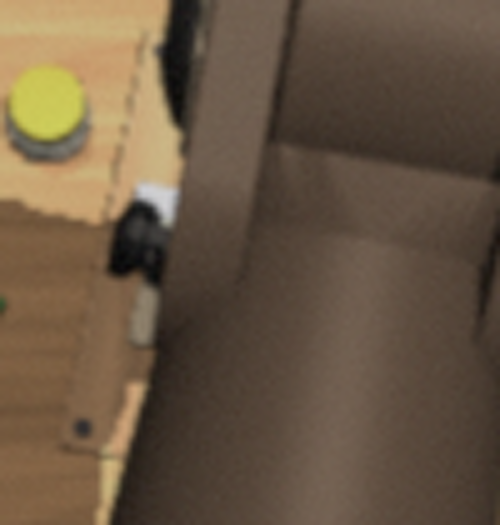

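```bash
python3 - <<'E'
from h import *
w=cam("wrist"); T=np.load("T7.npy"); W=lambda l:np.array(l)/4.2+[220,230]
pn=onz(w,W([(259,215),(259,547)]),108,T); print("pins",pn.round(1),"mid",pn.mean(0).round(1),"sep",np.linalg.norm(pn[0]-pn[1]).round(1),"ang",np.arctan2(*(pn[1]-pn[0])[1::-1]).round(3))
ng=onz(w,W([(223,293),(295,490)]),115.5,T); print("wing",ng.round(1),ng.mean(0).round(1),np.linalg.norm(ng[0]-ng[1]).round(1),np.arctan2(*(ng[1]-ng[0])[1::-1]).round(3))
c,s=np.cos(-.189),np.sin(-.189);print("stud from jig",562.2+70*c,-87.3+70*s)
E
```

```text
pins [[ 585.5  -92.   108. ]
 [ 675.3 -108.8  108. ]] mid [ 630.4 -100.4  108. ] sep 91.4 ang -0.185
wing [[ 599.3 -103.   115.5]
 [ 654.7  -96.4  115.5]] [627.  -99.7 115.5] 55.8 0.118
stud from jig 630.9534822085086 -100.45137575329277
```

```bash
python3 go.py 630.5 -100.4 215 3.26
```

```text
t 8.58 pos [494.6 -78.2 284.6] rpy [-3.142e+00 -3.000e-03  2.956e+00] q1,q6 [-0.16  0.03] F [-0.   0.   0.1] T [-0.058  0.008  0.019] w 85.5
shift [-137.9    3.3   69.3] turn [ 0.    -0.003 -0.304]
```

{"op": "move_arm", "data": {"plan": [{"x":-35,"y":1,"z":17,"ax":0,"ay":0,"az":-0.08,"hand":100},{"x":-70,"y":2,"z":35,"ax":0,"ay":0,"az":-0.16,"hand":100},{"x":-105,"y":3,"z":52,"ax":0,"ay":0,"az":-0.24,"hand":100},{"x":-138,"y":3,"z":69,"ax":0,"ay":0,"az":-0.304,"hand":100},{"x":-138,"y":3,"z":69,"ax":0,"ay":0,"az":-0.304,"hand":100}]}}

```text
clock: 9.0
eef_pos: [633.8, -101.3, 208.5]
ee_rot: [3.139, -0.009, -3.021]
ft_force: [-2.7, -0.2, -2.1]
gripper_width: 85.3
```

{"op": "move_arm", "data": {"plan": [{"x":0,"y":0,"z":0,"ax":0,"ay":0,"az":0,"hand":100},{"x":0,"y":0,"z":0,"ax":0,"ay":0,"az":0,"hand":100},{"x":0,"y":0,"z":0,"ax":0,"ay":0,"az":0,"hand":100}]}}

```text
clock: 9.25
eef_pos: [630.6, -100.7, 218.1]
ee_rot: [-3.141, 0.001, -3.024]
ft_force: [0.2, -0.2, 0.4]
gripper_width: 85.4
```

```bash
python3 go.py 630.5 -100.4 215 3.26; python3 - <<'E'
from h import *
o=r.observe();c=cam("wrist"); T=wristT(c,o); im=c["color"][:,:,::-1]; np.save("T9.npy",T)
cv2.imwrite("pics/w9.png",im)
E
```

```text
t 9.25 pos [ 630.6 -100.7  218.1] rpy [-3.141e+00  1.000e-03 -3.024e+00] q1,q6 [-0.16 -0.28] F [ 0.2 -0.2  0.4] T [-0.037 -0.008 -0.043] w 85.4
shift [0.  0.3 3.1] turn [-0.     0.001 -0.001]
```

View pics/w9.png

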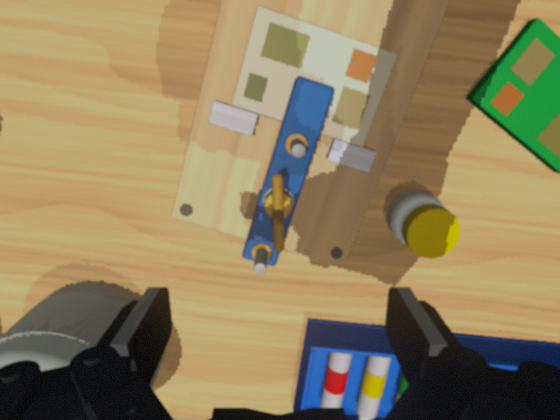

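The wing nut stands at (278,210), with its wings nearly parallel to the image columns, so it lines up with the tool's x. The pins are at (298,150) and (260,268). I'll enlarge it to refine the angle.

```bash
python3 - <<'E'
import cv2
im=cv2.imread("pics/w9.png"); cv2.imwrite('pics/w9c.png',cv2.resize(im[135:285,230:330],None,fx=4,fy=4,interpolation=cv2.INTER_CUBIC))
E
```

```text
(no output)
```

View pics/w9c.png

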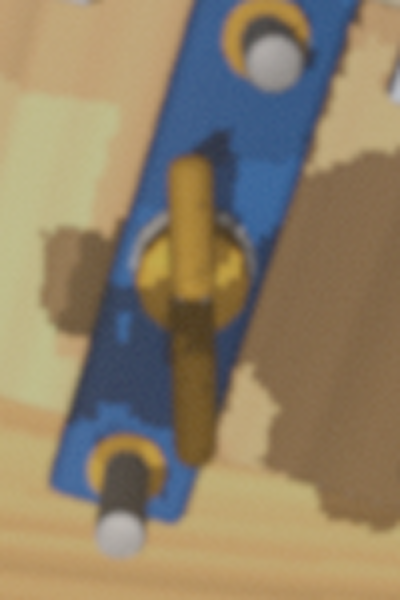

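```bash
python3 - <<'E'
from h import *
w=cam("wrist"); T=np.load("T9.npy"); W=lambda l:np.array(l)/4+[230,135]
pn=onz(w,W([(275,62),(121,535)]),108,T); print("pins",pn.round(1),"mid",pn.mean(0).round(1),"sep",np.linalg.norm(pn[0]-pn[1]).round(1),"ang",np.arctan2(*(pn[1]-pn[0])[1::-1]).round(3))
ng=onz(w,W([(190,160),(195,462)]),115.5,T); print("wing",ng.round(1),ng.mean(0).round(1),np.linalg.norm(ng[0]-ng[1]).round(1),np.arctan2(*(ng[1]-ng[0])[1::-1]).round(3))
E
python3 go.py 630.5 -100.4 160 3.24
```

```text
pins [[ 585.8  -91.7  108. ]
 [ 676.1 -108.5  108. ]] mid [ 631.  -100.1  108. ] sep 91.9 ang -0.184
wing [[ 602.4 -104.1  115.5]
 [ 656.6  -97.   115.5]] [ 629.5 -100.5  115.5] 54.6 0.131
t 9.35 pos [ 630.8 -100.7  218.9] rpy [-3.141e+00  2.000e-03 -3.024e+00] q1,q6 [-0.16 -0.28] F [ 0.5 -0.1 -0.3] T [-0.003 -0.031 -0.048] w 85.5
shift [ 0.4  0.4 58.9] turn [-0.001  0.002  0.02 ]
```

{"op": "move_arm", "data": {"plan": [{"x":0,"y":0,"z":20,"ax":0,"ay":0,"az":-0.008,"hand":35},{"x":0,"y":0,"z":45,"ax":0,"ay":0,"az":-0.008,"hand":35},{"x":0,"y":0,"z":60,"ax":0,"ay":0,"az":-0.008,"hand":35},{"x":0,"y":0,"z":70,"ax":0,"ay":0,"az":-0.008,"hand":35},{"x":0,"y":0,"z":70,"ax":0,"ay":0,"az":-0.008,"hand":35}]}}

```text
clock: 9.77
eef_pos: [629.9, -100.6, 146.1]
ee_rot: [3.141, -0.002, -3.016]
ft_force: [0.1, -0.6, 0.0]
gripper_width: 29.8
```

```bash
python3 go.py 630.7 -100.3 86 3.267; python3 - <<'E'
from h import *
c=cam("wrist"); im=c["color"][:,:,::-1]; cv2.imwrite("pics/w10.png",im)
E
```

```text
t 9.77 pos [ 629.9 -100.6  146.1] rpy [ 3.141e+00 -2.000e-03 -3.016e+00] q1,q6 [-0.16 -0.28] F [ 0.1 -0.6  0. ] T [0.002 0.093 0.001] w 29.8
shift [-0.9  0.2 60.1] turn [ 0.001 -0.002  0.001]
```

View pics/w10.png

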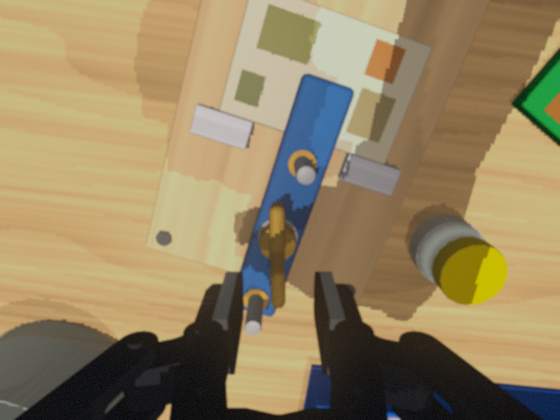

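{"op": "move_arm", "data": {"plan": [{"x":-1,"y":0,"z":15,"ax":0,"ay":0,"az":0,"hand":35},{"x":-1,"y":0,"z":30,"ax":0,"ay":0,"az":0,"hand":35},{"x":-1,"y":0,"z":45,"ax":0,"ay":0,"az":0,"hand":35},{"x":-1,"y":0,"z":55,"ax":0,"ay":0,"az":0,"hand":35},{"x":-1,"y":0,"z":60,"ax":0,"ay":0,"az":0,"hand":35}]}}

```text
clock: 10.23
eef_pos: [632.3, -100.7, 87.3]
ee_rot: [-3.141, 0.0, -3.015]
ft_force: [-0.1, 0.2, -0.5]
gripper_width: 29.8
```

{"op": "move_arm", "data": {"plan": [{"x":0,"y":0,"z":0,"ax":0,"ay":0,"az":0,"hand":35},{"x":0,"y":0,"z":0,"ax":0,"ay":0,"az":0,"hand":35},{"x":0,"y":0,"z":0,"ax":0,"ay":0,"az":0,"hand":35}]}}

```text
clock: 10.48
eef_pos: [633.0, -100.8, 88.5]
ee_rot: [-3.141, 0.002, -3.015]
ft_force: [-0.3, 0.7, 0.0]
gripper_width: 29.8
```

```bash
python3 go.py 630.7 -100.3 86 3.267; python3 - <<'E'
from h import *
c=cam("wrist"); im=c["color"][:,:,::-1]; cv2.imwrite("pics/w11.png",im)
s=cam("scene")["color"][:,:,::-1];cv2.imwrite("pics/s11.png",cv2.resize(s[160:330,180:360],None,fx=3.5,fy=3.5,interpolation=cv2.INTER_CUBIC))
E
```

```text
t 10.48 pos [ 633.  -100.8   88.5] rpy [-3.141e+00  2.000e-03 -3.015e+00] q1,q6 [-0.16 -0.28] F [-0.3  0.7  0. ] T [ 0.068  0.05  -0.024] w 29.8
shift [2.2 0.8 2.5] turn [-0.     0.002  0.001]
```

View pics/w11.png

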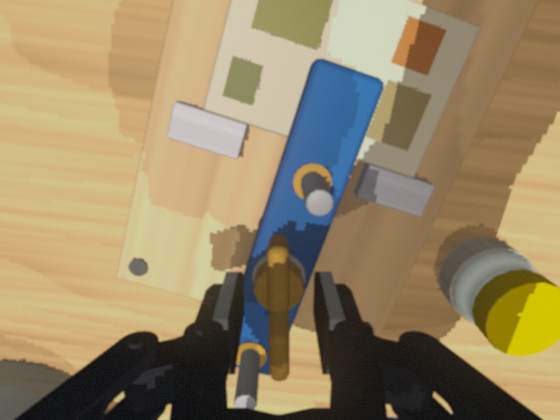

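View pics/s11.png

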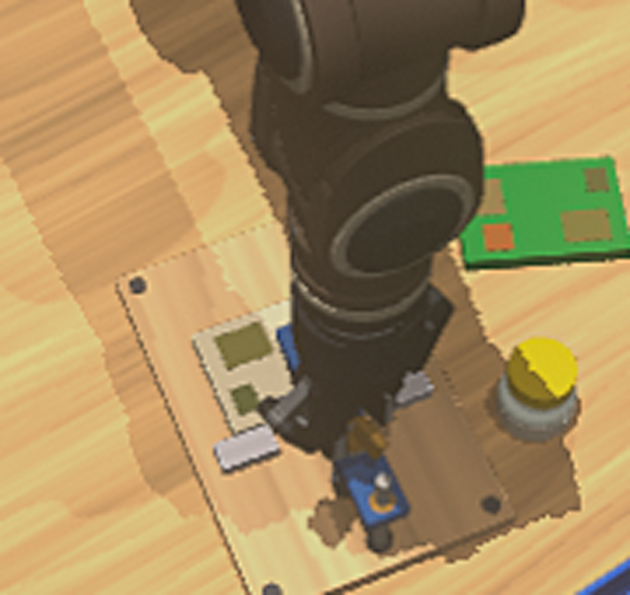

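{"op": "move_arm", "data": {"plan": [{"x":2,"y":0.7,"z":2,"ax":0,"ay":0,"az":0,"hand":35},{"x":2,"y":0.7,"z":2,"ax":0,"ay":0,"az":0,"hand":35}]}}

```text
clock: 10.75
eef_pos: [630.0, -100.2, 85.3]
ee_rot: [-3.142, 0.0, -3.015]
ft_force: [-0.2, -0.0, 1.5]
gripper_width: 29.8
```

```bash
cat > av.py <<'E'
import sys
from h import *
n=int(sys.argv[1]) if len(sys.argv)>1 else 10
A=[]
for i in range(n):
    o=r.observe(); A.append(np.r_[o["torque"],o["tau"][5],o["ft_force"]]); r.read_camera("wrist")
A=np.array(A);m=A.mean(0);s=A.std(0)
print("t",round(o["clock"],2),"Tz %.4f+-%.4f"%(m[2],s[2]/n**.5),"tau6 %.4f+-%.4f"%(m[3],s[3]/n**.5),"Txy",m[:2].round(3),"F",m[4:].round(2),"pos",o["eef_pos"].round(2),"yaw",round(o["ee_rot"][2]%(2*np.pi),4),"q6",o["joint_positions"][5].round(3),"w",round(o["gripper_width"],1))
E
python3 av.py 16
```

```text
t 11.5 Tz -0.0018+-0.0053 tau6 0.0002+-0.0001 Txy [-0.016  0.02 ] F [ 0.09 -0.09  0.29] pos [ 630.25 -100.26   85.24] yaw 3.2678 q6 -0.284 w 29.6
```

{"op": "move_arm", "data": {"plan": [{"x":0,"y":0,"z":0,"ax":0,"ay":0,"az":0,"hand":0},{"x":0,"y":0,"z":0,"ax":0,"ay":0,"az":0,"hand":0},{"x":0,"y":0,"z":0,"ax":0,"ay":0,"az":0,"hand":0},{"x":0,"y":0,"z":0,"ax":0,"ay":0,"az":0,"hand":0}]}}

```text
clock: 11.88
eef_pos: [630.4, -101.0, 85.7]
ee_rot: [-3.14, 0.0, -3.016]
ft_force: [-0.8, -3.7, 2.9]
gripper_width: 18.0
```

```bash
python3 av.py 16
```

```text
t 12.63 Tz 0.0089+-0.0081 tau6 0.0127+-0.0003 Txy [-1.144  0.186] F [-1.02 -5.05  3.57] pos [ 630.38 -100.95   85.65] yaw 3.2674 q6 -0.284 w 17.8
```

```bash
python3 - <<'E'
from h import *
c=cam("wrist"); im=c["color"][:,:,::-1]; cv2.imwrite("pics/w12.png",cv2.resize(im[180:420,140:420],None,fx=2.5,fy=2.5,interpolation=cv2.INTER_CUBIC))
E
```

```text
(no output)
```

View pics/w12.png

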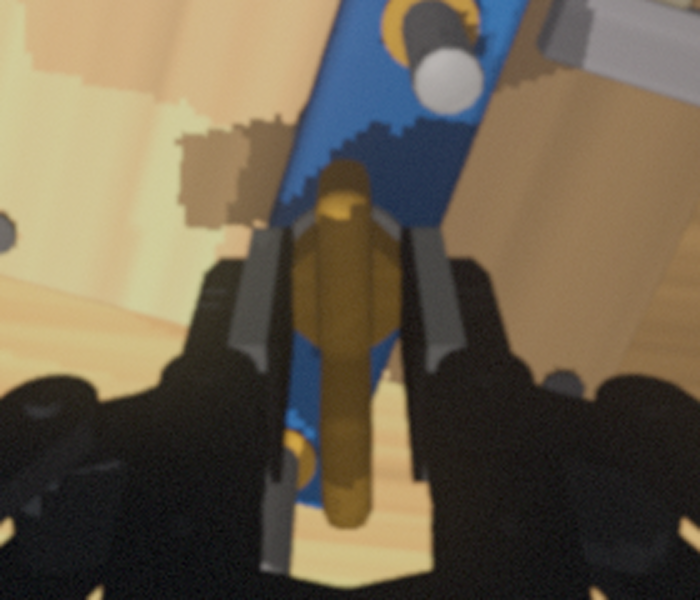

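The tips have closed on the round hub (18 mm, crop (347,290)), not on the wings. I'll reopen, go up about 6 mm and close again.

{"op": "move_arm", "data": {"plan": [{"x":0,"y":0,"z":0,"ax":0,"ay":0,"az":0,"hand":30},{"x":0,"y":0,"z":0,"ax":0,"ay":0,"az":0,"hand":30},{"x":0,"y":0.5,"z":-6,"ax":0,"ay":0,"az":0,"hand":30},{"x":0,"y":0.5,"z":-6,"ax":0,"ay":0,"az":0,"hand":30},{"x":0,"y":0.5,"z":-6,"ax":0,"ay":0,"az":0,"hand":30}]}}

```text
clock: 13.15
eef_pos: [630.5, -99.3, 91.7]
ee_rot: [3.141, 0.001, -3.015]
ft_force: [0.2, -0.1, 0.0]
gripper_width: 25.3
```

{"op": "move_arm", "data": {"plan": [{"x":0,"y":0,"z":0,"ax":0,"ay":0,"az":0,"hand":0},{"x":0,"y":0,"z":0,"ax":0,"ay":0,"az":0,"hand":0},{"x":0,"y":0,"z":0,"ax":0,"ay":0,"az":0,"hand":0},{"x":0,"y":0,"z":0,"ax":0,"ay":0,"az":0,"hand":0}]}}

```text
clock: 13.48
eef_pos: [630.5, -100.9, 91.6]
ee_rot: [-3.139, 0.0, -3.016]
ft_force: [-0.0, -4.6, 2.2]
gripper_width: 6.8
```

```bash
python3 av.py 8;python3 - <<'E'
from h import *
c=cam("wrist"); im=c["color"][:,:,::-1]; cv2.imwrite("pics/w13.png",cv2.resize(im[180:420,140:420],None,fx=2.5,fy=2.5,interpolation=cv2.INTER_CUBIC))
E
```

```text
t 13.83 Tz 0.1242+-0.0078 tau6 0.1306+-0.0005 Txy [-0.93  -0.062] F [ 0.13 -5.19  1.18] pos [ 630.44 -100.91   91.53] yaw 3.2673 q6 -0.283 w 6.8
```

View pics/w13.png

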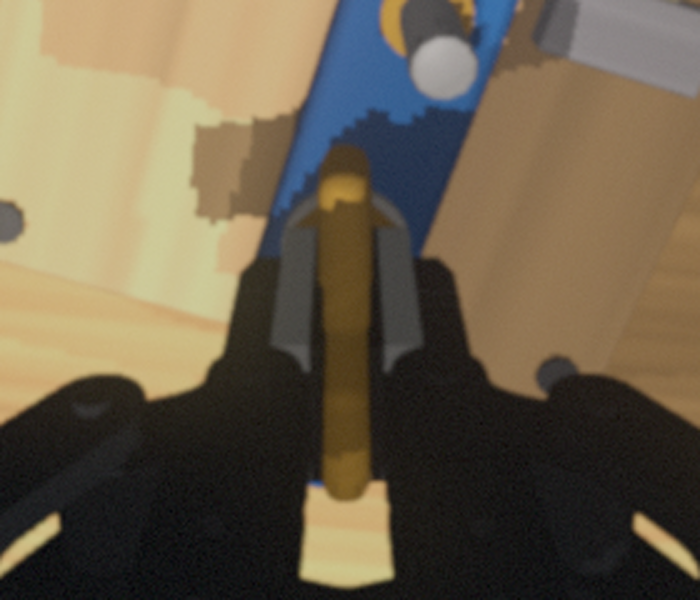

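{"op": "move_arm", "data": {"plan": [{"x":0,"y":-0.8,"z":0.2,"ax":0,"ay":0,"az":0.08,"hand":0},{"x":0,"y":-0.8,"z":0.4,"ax":0,"ay":0,"az":0.16,"hand":0},{"x":0,"y":-0.8,"z":0.6,"ax":0,"ay":0,"az":0.24,"hand":0},{"x":0,"y":-0.8,"z":0.75,"ax":0,"ay":0,"az":0.3,"hand":0},{"x":0,"y":-0.8,"z":0.75,"ax":0,"ay":0,"az":0.3,"hand":0}]}}

```text
clock: 14.35
eef_pos: [630.5, -100.5, 90.8]
ee_rot: [3.141, 0.001, 2.966]
ft_force: [-0.8, -0.4, 2.2]
gripper_width: 6.5
```

```bash
python3 av.py 6
```

```text
t 14.6 Tz -0.1621+-0.0180 tau6 -0.0053+-0.0848 Txy [-0.028 -0.076] F [ 0.42 -0.03  2.06] pos [ 630.49 -100.47   90.75] yaw 2.9688 q6 0.015 w 6.6
```

```bash
cat > ob.py <<'E'
from h import *
o=r.observe()
print("t",round(o["clock"],2),"Tz %.4f tau6 %.4f"%(o["torque"][2],o["tau"][5]),"Txy",o["torque"][:2].round(3),"F",o["ft_force"].round(2),"pos",o["eef_pos"].round(2),"yaw",round(o["ee_rot"][2]%(2*np.pi),4),"q6 %.3f qd6 %.3f"%(o["joint_positions"][5],o["joint_velocities"][5]),"w",round(o["gripper_width"],1))
E
python3 ob.py
```

```text
t 14.65 Tz -0.0454 tau6 -0.1058 Txy [ 0.098 -0.096] F [ 1.05 -0.22  2.32] pos [ 630.47 -100.46   90.72] yaw 2.9686 q6 0.015 qd6 0.003 w 6.4
```

{"op": "move_arm", "data": {"plan": [{"x":0,"y":0,"z":0.12,"ax":0,"ay":0,"az":0.05,"hand":0},{"x":0,"y":0,"z":0.25,"ax":0,"ay":0,"az":0.1,"hand":0}]}}

```text
clock: 14.82
eef_pos: [630.5, -100.3, 90.5]
ee_rot: [3.141, 0.001, 2.867]
ft_force: [0.5, 1.2, 2.0]
gripper_width: 6.8
```

```bash
python3 ob.py
```

```text
t 14.82 Tz 0.1465 tau6 -0.5327 Txy [ 0.145 -0.216] F [0.52 1.21 1.97] pos [ 630.54 -100.32   90.52] yaw 2.8668 q6 0.117 qd6 0.598 w 6.8
```

{"op": "move_arm", "data": {"plan": [{"x":0,"y":0,"z":0.12,"ax":0,"ay":0,"az":0.05,"hand":0},{"x":0,"y":0,"z":0.25,"ax":0,"ay":0,"az":0.1,"hand":0}]}}

```text
clock: 14.98
eef_pos: [630.6, -100.2, 90.2]
ee_rot: [3.141, 0.0, 2.767]
ft_force: [0.7, 0.6, 2.8]
gripper_width: 6.7
```

```bash
python3 ob.py
```

```text
t 14.98 Tz 0.1098 tau6 -0.4782 Txy [ 0.2   -0.173] F [0.68 0.58 2.85] pos [ 630.56 -100.16   90.23] yaw 2.7668 q6 0.217 qd6 0.592 w 6.7
```

{"op": "move_arm", "data": {"plan": [{"x":0,"y":0,"z":0.12,"ax":0,"ay":0,"az":0.05,"hand":0},{"x":0,"y":0,"z":0.25,"ax":0,"ay":0,"az":0.1,"hand":0}]}}

```text
clock: 15.15
eef_pos: [630.7, -100.0, 90.0]
ee_rot: [3.14, 0.0, 2.667]
ft_force: [0.7, 0.6, 1.8]
gripper_width: 6.7
```

```bash
python3 ob.py; for i in 1 2 3 4 5; do python3 -c "
from rig import r; r.read_camera('wrist')"; python3 ob.py; done
```

```text
t 15.15 Tz 0.1304 tau6 -0.4766 Txy [ 0.231 -0.214] F [0.71 0.65 1.76] pos [ 630.66 -100.02   90.03] yaw 2.6669 q6 0.317 qd6 0.595 w 6.7
t 15.2 Tz 0.0019 tau6 0.0741 Txy [ 0.321 -0.298] F [-0.52  0.44  3.56] pos [ 630.67 -100.03   89.98] yaw 2.6646 q6 0.319 qd6 -0.116 w 6.4
t 15.25 Tz -0.1482 tau6 0.2075 Txy [ 0.424 -0.282] F [1.1  1.92 2.81] pos [ 630.63 -100.03   89.98] yaw 2.6686 q6 0.315 qd6 -0.042 w 6.7
t 15.3 Tz -0.2115 tau6 -0.0593 Txy [ 0.536 -0.35 ] F [1.66 1.97 2.45] pos [ 630.65 -100.02   89.99] yaw 2.6696 q6 0.314 qd6 -0.008 w 6.8
t 15.35 Tz -0.1454 tau6 -0.1467 Txy [ 0.605 -0.354] F [0.67 3.13 2.94] pos [ 630.62 -100.04   89.97] yaw 2.6696 q6 0.314 qd6 0.006 w 6.6
t 15.4 Tz -0.1530 tau6 -0.1375 Txy [ 0.631 -0.336] F [2.65 3.24 2.77] pos [ 630.62 -100.03   89.98] yaw 2.6694 q6 0.314 qd6 0.005 w 6.9
```

While turning at 0.6 rad/s, tau6 is steady at -0.477 and Tz is about 0.13, which is the free-foot baseline. I'll keep the same pace and read at every stop point.

{"op": "move_arm", "data": {"plan": [{"x":0,"y":0,"z":0.12,"ax":0,"ay":0,"az":0.05,"hand":0},{"x":0,"y":0,"z":0.25,"ax":0,"ay":0,"az":0.1,"hand":0}]}}

```text
clock: 15.57
eef_pos: [630.7, -99.9, 89.7]
ee_rot: [3.14, 0.0, 2.568]
ft_force: [1.5, 3.3, 2.4]
gripper_width: 6.5
```

```bash
python3 ob.py
```

```text
t 15.57 Tz 0.1519 tau6 -0.5264 Txy [ 0.7   -0.491] F [1.45 3.35 2.41] pos [630.71 -99.92  89.71] yaw 2.5676 q6 0.416 qd6 0.600 w 6.5
```

{"op": "move_arm", "data": {"plan": [{"x":0,"y":0,"z":0.12,"ax":0,"ay":0,"az":0.05,"hand":0},{"x":0,"y":0,"z":0.25,"ax":0,"ay":0,"az":0.1,"hand":0}]}}

```text
clock: 15.73
eef_pos: [630.8, -99.8, 89.5]
ee_rot: [3.14, -0.0, 2.468]
ft_force: [2.6, 3.7, 1.9]
gripper_width: 6.6
```

```bash
python3 ob.py
```

```text
t 15.73 Tz 0.1150 tau6 -0.4723 Txy [ 0.792 -0.549] F [2.59 3.67 1.86] pos [630.82 -99.79  89.49] yaw 2.4676 q6 0.516 qd6 0.595 w 6.6
```

{"op": "move_arm", "data": {"plan": [{"x":0,"y":0,"z":0.12,"ax":0,"ay":0,"az":0.05,"hand":0},{"x":0,"y":0,"z":0.25,"ax":0,"ay":0,"az":0.1,"hand":0}]}}

```text
clock: 15.9
eef_pos: [630.9, -99.6, 89.2]
ee_rot: [3.14, -0.0, 2.368]
ft_force: [3.2, 4.4, 2.0]
gripper_width: 6.7
```

```bash
python3 ob.py
```

```text
t 15.9 Tz 0.1367 tau6 -0.4705 Txy [ 0.844 -0.605] F [3.21 4.43 1.98] pos [630.92 -99.65  89.23] yaw 2.3677 q6 0.616 qd6 0.595 w 6.7
```

{"op": "move_arm", "data": {"plan": [{"x":0,"y":0,"z":0.12,"ax":0,"ay":0,"az":0.05,"hand":0},{"x":0,"y":0,"z":0.25,"ax":0,"ay":0,"az":0.1,"hand":0}]}}

```text
clock: 16.07
eef_pos: [631.1, -99.6, 89.0]
ee_rot: [3.139, -0.0, 2.268]
ft_force: [2.8, 4.7, 1.9]
gripper_width: 6.5
```

```bash
python3 ob.py
```

```text
t 16.07 Tz 0.1403 tau6 -0.4692 Txy [ 0.932 -0.743] F [2.82 4.65 1.92] pos [631.06 -99.56  88.97] yaw 2.2678 q6 0.716 qd6 0.596 w 6.5
```

{"op": "move_arm", "data": {"plan": [{"x":0.2,"y":0.5,"z":0.12,"ax":0,"ay":0,"az":0.05,"hand":0},{"x":0.4,"y":1,"z":0.25,"ax":0,"ay":0,"az":0.1,"hand":0}]}}

```text
clock: 16.23
eef_pos: [631.2, -99.4, 88.7]
ee_rot: [3.141, 0.0, 2.167]
ft_force: [1.8, 0.6, 3.8]
gripper_width: 6.7
```

```bash
python3 ob.py
```

```text
t 16.23 Tz 0.1575 tau6 -0.4891 Txy [ 0.164 -0.38 ] F [1.77 0.65 3.83] pos [631.25 -99.38  88.71] yaw 2.1673 q6 0.818 qd6 0.605 w 6.7
```

{"op": "move_arm", "data": {"plan": [{"x":0,"y":0,"z":0.12,"ax":0,"ay":0,"az":0.05,"hand":0},{"x":0,"y":0,"z":0.25,"ax":0,"ay":0,"az":0.1,"hand":0}]}}

```text
clock: 16.4
eef_pos: [631.4, -99.3, 88.5]
ee_rot: [3.14, 0.0, 2.067]
ft_force: [3.0, 2.4, 1.7]
gripper_width: 6.9
```

```bash
python3 ob.py
```

```text
t 16.4 Tz 0.0406 tau6 -0.4722 Txy [ 0.452 -0.676] F [2.98 2.36 1.68] pos [631.38 -99.32  88.5 ] yaw 2.0673 q6 0.918 qd6 0.595 w 6.9
```

{"op": "move_arm", "data": {"plan": [{"x":0,"y":0,"z":0.12,"ax":0,"ay":0,"az":0.05,"hand":0},{"x":0,"y":0,"z":0.25,"ax":0,"ay":0,"az":0.1,"hand":0}]}}

```text
clock: 16.57
eef_pos: [631.5, -99.3, 88.2]
ee_rot: [3.14, 0.0, 1.967]
ft_force: [4.3, 1.8, 2.7]
gripper_width: 6.6
```

```bash
python3 ob.py
```

```text
t 16.57 Tz 0.1673 tau6 -0.4713 Txy [ 0.491 -0.734] F [4.34 1.79 2.67] pos [631.54 -99.27  88.23] yaw 1.9674 q6 1.018 qd6 0.594 w 6.6
```

{"op": "move_arm", "data": {"plan": [{"x":0,"y":0,"z":0.12,"ax":0,"ay":0,"az":0.05,"hand":0},{"x":0,"y":0,"z":0.25,"ax":0,"ay":0,"az":0.1,"hand":0}]}}

```text
clock: 16.73
eef_pos: [631.7, -99.2, 88.0]
ee_rot: [3.14, -0.0, 1.867]
ft_force: [3.8, 1.9, 1.1]
gripper_width: 6.7
```

```bash
python3 ob.py
```

```text
t 16.73 Tz 0.1585 tau6 -0.4697 Txy [ 0.505 -0.858] F [3.81 1.88 1.08] pos [631.67 -99.19  87.97] yaw 1.8674 q6 1.118 qd6 0.595 w 6.7
```

{"op": "move_arm", "data": {"plan": [{"x":0,"y":0.4,"z":0.12,"ax":0,"ay":0,"az":0.05,"hand":0},{"x":0,"y":0.8,"z":0.25,"ax":0,"ay":0,"az":0.1,"hand":0}]}}

```text
clock: 16.9
eef_pos: [631.9, -99.2, 87.7]
ee_rot: [3.141, -0.0, 1.767]
ft_force: [1.1, 2.0, 3.3]
gripper_width: 6.6
```

```bash
python3 ob.py
```

```text
t 16.9 Tz 0.1665 tau6 -0.4836 Txy [ 0.335 -0.211] F [1.06 1.96 3.26] pos [631.93 -99.18  87.69] yaw 1.7672 q6 1.219 qd6 0.601 w 6.6
```

{"op": "move_arm", "data": {"plan": [{"x":0,"y":0,"z":0.12,"ax":0,"ay":0,"az":0.05,"hand":0},{"x":0,"y":0,"z":0.25,"ax":0,"ay":0,"az":0.1,"hand":0}]}}

```text
clock: 17.07
eef_pos: [632.0, -99.1, 87.4]
ee_rot: [3.141, -0.0, 1.667]
ft_force: [2.1, 0.9, 2.1]
gripper_width: 6.7
```

```bash
python3 ob.py
```

```text
t 17.07 Tz 0.1511 tau6 -0.4743 Txy [ 0.351 -0.548] F [2.12 0.87 2.08] pos [632.03 -99.13  87.42] yaw 1.6673 q6 1.319 qd6 0.596 w 6.7
```

{"op": "move_arm", "data": {"plan": [{"x":0,"y":0,"z":0.12,"ax":0,"ay":0,"az":0.05,"hand":0},{"x":0,"y":0,"z":0.25,"ax":0,"ay":0,"az":0.1,"hand":0}]}}

```text
clock: 17.23
eef_pos: [632.2, -99.2, 87.2]
ee_rot: [3.14, -0.0, 1.567]
ft_force: [3.4, 2.6, 2.9]
gripper_width: 6.7
```

```bash
python3 ob.py
```

```text
t 17.23 Tz 0.1358 tau6 -0.4729 Txy [ 0.388 -0.691] F [3.44 2.62 2.95] pos [632.21 -99.15  87.21] yaw 1.5673 q6 1.418 qd6 0.596 w 6.7
```

{"op": "move_arm", "data": {"plan": [{"x":0,"y":0,"z":0.12,"ax":0,"ay":0,"az":0.05,"hand":0},{"x":0,"y":0,"z":0.25,"ax":0,"ay":0,"az":0.1,"hand":0}]}}

```text
clock: 17.4
eef_pos: [632.4, -99.2, 87.0]
ee_rot: [3.14, -0.0, 1.467]
ft_force: [2.9, 1.5, 1.9]
gripper_width: 6.8
```

```bash
python3 ob.py
```

```text
t 17.4 Tz 0.1980 tau6 -0.4712 Txy [ 0.34  -0.777] F [2.88 1.48 1.89] pos [632.37 -99.17  86.96] yaw 1.4673 q6 1.519 qd6 0.595 w 6.8
```

{"op": "move_arm", "data": {"plan": [{"x":0,"y":0,"z":0.12,"ax":0,"ay":0,"az":0.05,"hand":0},{"x":0,"y":0,"z":0.25,"ax":0,"ay":0,"az":0.1,"hand":0}]}}

```text
clock: 17.57
eef_pos: [632.6, -99.2, 86.7]
ee_rot: [3.14, -0.001, 1.367]
ft_force: [3.8, 1.7, 0.6]
gripper_width: 6.4
```

```bash
python3 ob.py
```

```text
t 17.57 Tz 0.1615 tau6 -0.4698 Txy [ 0.353 -0.88 ] F [3.79 1.67 0.55] pos [632.55 -99.22  86.72] yaw 1.3673 q6 1.619 qd6 0.593 w 6.4
```

{"op": "move_arm", "data": {"plan": [{"x":0,"y":0,"z":0.12,"ax":0,"ay":0,"az":0.05,"hand":0},{"x":0,"y":0,"z":0.25,"ax":0,"ay":0,"az":0.1,"hand":0}]}}

```text
clock: 17.73
eef_pos: [632.7, -99.2, 86.4]
ee_rot: [3.14, -0.001, 1.267]
ft_force: [5.3, 1.3, -0.4]
gripper_width: 6.9
```

```bash
python3 ob.py
```

```text
t 17.73 Tz 0.1597 tau6 -0.4683 Txy [ 0.261 -1.022] F [ 5.27  1.34 -0.36] pos [632.69 -99.2   86.44] yaw 1.2674 q6 1.718 qd6 0.595 w 6.9
```

{"op": "move_arm", "data": {"plan": [{"x":0,"y":0,"z":0.12,"ax":0,"ay":0,"az":0.05,"hand":0},{"x":0,"y":0,"z":0.25,"ax":0,"ay":0,"az":0.1,"hand":0}]}}

```text
clock: 17.9
eef_pos: [632.8, -99.3, 86.2]
ee_rot: [3.139, -0.001, 1.167]
ft_force: [5.3, 1.2, 0.2]
gripper_width: 7.0
```

```bash
python3 ob.py
```

```text
t 17.9 Tz 0.0938 tau6 -0.4669 Txy [ 0.268 -1.062] F [5.25 1.23 0.24] pos [632.83 -99.34  86.2 ] yaw 1.1672 q6 1.819 qd6 0.595 w 7.0
```

{"op": "move_arm", "data": {"plan": [{"x":0,"y":0,"z":0.12,"ax":0,"ay":0,"az":0.05,"hand":0},{"x":0,"y":0,"z":0.25,"ax":0,"ay":0,"az":0.1,"hand":0}]}}

```text
clock: 18.07
eef_pos: [633.0, -99.4, 85.9]
ee_rot: [3.139, -0.001, 1.067]
ft_force: [5.3, 0.7, -1.6]
gripper_width: 6.4
```

```bash
python3 ob.py
```

```text
t 18.07 Tz 0.1740 tau6 -0.4656 Txy [ 0.171 -1.224] F [ 5.31  0.68 -1.57] pos [632.98 -99.37  85.94] yaw 1.0673 q6 1.918 qd6 0.596 w 6.4
```

{"op": "move_arm", "data": {"plan": [{"x":0.3,"y":0.4,"z":0.12,"ax":0,"ay":0,"az":0.05,"hand":0},{"x":0.5,"y":0.8,"z":0.25,"ax":0,"ay":0,"az":0.1,"hand":0}]}}

```text
clock: 18.23
eef_pos: [633.2, -99.5, 85.7]
ee_rot: [3.14, -0.0, 0.967]
ft_force: [1.2, 0.9, 1.1]
gripper_width: 7.0
```

```bash
python3 ob.py
```

```text
t 18.23 Tz 0.1566 tau6 -0.4772 Txy [ 0.102 -0.464] F [1.24 0.92 1.11] pos [633.22 -99.47  85.68] yaw 0.9671 q6 2.019 qd6 0.597 w 7.0
```

{"op": "move_arm", "data": {"plan": [{"x":0,"y":0,"z":0.12,"ax":0,"ay":0,"az":0.05,"hand":0},{"x":0,"y":0,"z":0.25,"ax":0,"ay":0,"az":0.1,"hand":0}]}}

```text
clock: 18.4
eef_pos: [633.3, -99.6, 85.4]
ee_rot: [3.14, -0.0, 0.867]
ft_force: [3.6, -0.3, 0.7]
gripper_width: 6.7
```

```bash
python3 ob.py
```

```text
t 18.4 Tz 0.1822 tau6 -0.4616 Txy [ 0.022 -0.746] F [ 3.62 -0.34  0.68] pos [633.32 -99.58  85.45] yaw 0.8671 q6 2.119 qd6 0.593 w 6.7
```

{"op": "move_arm", "data": {"plan": [{"x":0,"y":0,"z":0.12,"ax":0,"ay":0,"az":0.05,"hand":0},{"x":0,"y":0,"z":0.25,"ax":0,"ay":0,"az":0.1,"hand":0}]}}

```text
clock: 18.57
eef_pos: [633.4, -99.7, 85.2]
ee_rot: [3.14, -0.001, 0.767]
ft_force: [4.2, -0.8, 0.9]
gripper_width: 6.6
```

```bash
python3 ob.py
```

```text
t 18.57 Tz 0.1946 tau6 -0.4474 Txy [-0.039 -0.889] F [ 4.22 -0.83  0.93] pos [633.44 -99.71  85.19] yaw 0.767 q6 2.219 qd6 0.594 w 6.6
```

{"op": "move_arm", "data": {"plan": [{"x":0,"y":0,"z":0.12,"ax":0,"ay":0,"az":0.05,"hand":0},{"x":0,"y":0,"z":0.25,"ax":0,"ay":0,"az":0.1,"hand":0}]}}

```text
clock: 18.73
eef_pos: [633.5, -99.8, 85.0]
ee_rot: [3.139, -0.001, 0.667]
ft_force: [4.9, -0.4, 0.3]
gripper_width: 6.6
```

```bash
python3 ob.py
```

```text
t 18.73 Tz 0.2114 tau6 -0.4340 Txy [-0.151 -0.865] F [ 4.85 -0.43  0.32] pos [633.54 -99.82  84.97] yaw 0.667 q6 2.319 qd6 0.596 w 6.6
```

From yaw 0.95 on, tau6 climbs 0.0135 per 0.1 rad and Tz goes 0.157→0.211. That slope matches the stated 0.13 N m/rad, so the foot touched at yaw ≈0.92. Snug is about yaw 0.37; three more small turns.

{"op": "move_arm", "data": {"plan": [{"x":0,"y":0,"z":0.12,"ax":0,"ay":0,"az":0.05,"hand":0},{"x":0,"y":0,"z":0.25,"ax":0,"ay":0,"az":0.1,"hand":0}]}}

```text
clock: 18.9
eef_pos: [633.7, -99.9, 84.7]
ee_rot: [3.139, -0.001, 0.567]
ft_force: [5.0, -1.1, 0.2]
gripper_width: 7.1
```

```bash
python3 ob.py
```

```text
t 18.9 Tz 0.2543 tau6 -0.4200 Txy [-0.329 -0.97 ] F [ 4.99 -1.06  0.19] pos [633.66 -99.93  84.72] yaw 0.5669 q6 2.419 qd6 0.594 w 7.1
```

{"op": "move_arm", "data": {"plan": [{"x":0,"y":0,"z":0.12,"ax":0,"ay":0,"az":0.05,"hand":0},{"x":0,"y":0,"z":0.25,"ax":0,"ay":0,"az":0.1,"hand":0}]}}

```text
clock: 19.07
eef_pos: [633.8, -100.1, 84.5]
ee_rot: [3.139, -0.001, 0.467]
ft_force: [4.8, -1.3, 0.8]
gripper_width: 6.7
```

```bash
python3 ob.py
```

```text
t 19.07 Tz 0.1703 tau6 -0.4065 Txy [-0.352 -1.036] F [ 4.84 -1.29  0.76] pos [ 633.77 -100.09   84.51] yaw 0.4669 q6 2.519 qd6 0.593 w 6.7
```

{"op": "move_arm", "data": {"plan": [{"x":0,"y":0,"z":0.12,"ax":0,"ay":0,"az":0.05,"hand":0},{"x":0,"y":0,"z":0.22,"ax":0,"ay":0,"az":0.09,"hand":0}]}}

```text
clock: 19.23
eef_pos: [633.8, -100.3, 84.3]
ee_rot: [3.139, -0.001, 0.377]
ft_force: [4.8, -1.4, 0.4]
gripper_width: 6.8
```

```bash
python3 ob.py; python3 av.py 10
```

```text
t 19.23 Tz 0.2047 tau6 -0.1775 Txy [-0.451 -1.043] F [ 4.78 -1.37  0.4 ] pos [ 633.82 -100.27   84.28] yaw 0.3768 q6 2.609 qd6 0.465 w 6.8
t 19.68 Tz -0.0103+-0.0262 tau6 -0.0086+-0.0412 Txy [-0.391 -1.021] F [ 5.65 -1.74  0.2 ] pos [ 633.82 -100.28   84.27] yaw 0.3785 q6 2.607 w 6.8
```

```bash
python3 av.py 14
```

```text
t 20.38 Tz -0.0615+-0.0062 tau6 -0.0653+-0.0000 Txy [-0.369 -1.02 ] F [ 5.48 -1.61  0.22] pos [ 633.82 -100.26   84.25] yaw 0.3786 q6 2.607 w 6.5
```

Turning and at-rest readings agree on a torque rise of about 0.06-0.08 N m, which is snug. I'll release with a small opening and lift straight up.

{"op": "move_arm", "data": {"plan": [{"x":0,"y":0,"z":0,"ax":0,"ay":0,"az":0,"hand":28},{"x":0,"y":0,"z":0,"ax":0,"ay":0,"az":0,"hand":28},{"x":0,"y":0,"z":0,"ax":0,"ay":0,"az":0,"hand":28},{"x":0,"y":0,"z":0,"ax":0,"ay":0,"az":0,"hand":28}]}}

```text
clock: 20.77
eef_pos: [631.9, -99.3, 83.6]
ee_rot: [-3.141, 0.001, 0.378]
ft_force: [-0.6, -0.7, -0.3]
gripper_width: 23.9
```

{"op": "move_arm", "data": {"plan": [{"x":0,"y":0,"z":-6,"ax":0,"ay":0,"az":0,"hand":28},{"x":0,"y":0,"z":-15,"ax":0,"ay":0,"az":0,"hand":28},{"x":0,"y":0,"z":-30,"ax":0,"ay":0,"az":0,"hand":28},{"x":0,"y":0,"z":-55,"ax":0,"ay":0,"az":0,"hand":28},{"x":0,"y":0,"z":-90,"ax":0,"ay":0,"az":0,"hand":28}]}}

```text
clock: 21.18
eef_pos: [631.1, -99.1, 173.3]
ee_rot: [-3.139, 0.004, 0.378]
ft_force: [1.9, 0.2, 0.4]
gripper_width: 23.7
```

```bash
python3 go.py 450 -65 300 0.9; python3 - <<'E'
from h import *
c=cam("wrist"); im=c["color"][:,:,::-1]; cv2.imwrite("pics/w14.png",im)
E
```

```text
t 21.18 pos [631.1 -99.1 173.3] rpy [-3.139  0.004  0.378] q1,q6 [-0.16  2.61] F [1.9 0.2 0.4] T [ 0.03  -0.104 -0.015] w 23.7
shift [-156.2  -98.8 -125.9] turn [-0.003  0.003 -0.522]
```

View pics/w14.png

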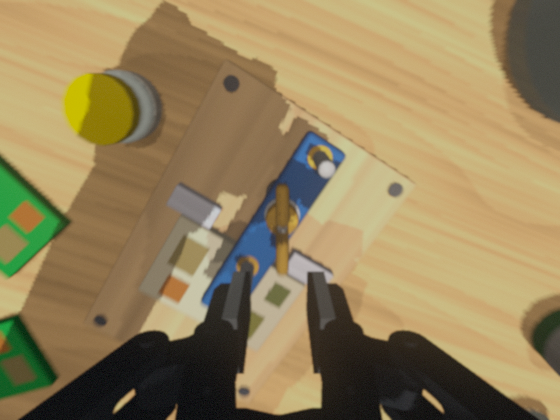

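The fingers are clear, and the wings at (282,230) still line up with the tool, so the nut did not turn back. The panel looks to be against both blocks at (195,203) and (310,268). I'll back off for an unobstructed check.

{"op": "move_arm", "data": {"plan": [{"x":0,"y":0,"z":-40,"ax":0,"ay":0,"az":0,"hand":28},{"x":-10,"y":-10,"z":-80,"ax":0,"ay":0,"az":0,"hand":28},{"x":-45,"y":-30,"z":-100,"ax":0,"ay":0,"az":0,"hand":28},{"x":-80,"y":-50,"z":-110,"ax":0,"ay":0,"az":0,"hand":28},{"x":-115,"y":-70,"z":-120,"ax":0,"ay":0,"az":0,"hand":28}]}}

```text
clock: 21.65
eef_pos: [502.4, -77.0, 295.3]
ee_rot: [3.14, -0.002, 0.378]
ft_force: [-0.5, -0.6, 1.0]
gripper_width: 23.9
```

{"op": "move_arm", "data": {"plan": [{"x":-35,"y":-20,"z":0,"ax":0,"ay":0,"az":-0.05,"hand":28},{"x":-70,"y":-40,"z":0,"ax":0,"ay":0,"az":-0.05,"hand":28},{"x":-90,"y":-70,"z":0,"ax":0,"ay":0,"az":-0.05,"hand":28},{"x":-100,"y":-100,"z":0,"ax":0,"ay":0,"az":-0.05,"hand":28},{"x":-100,"y":-100,"z":0,"ax":0,"ay":0,"az":-0.05,"hand":28}]}}

```text
clock: 22.07
eef_pos: [369.6, -19.1, 295.4]
ee_rot: [3.141, -0.003, 0.43]
ft_force: [0.9, -0.7, 1.2]
gripper_width: 23.8
```

```bash
python3 ob.py; python3 - <<'E'
from h import *
s=cam("scene")["color"][:,:,::-1];cv2.imwrite("pics/s15.png",s);cv2.imwrite("pics/s15c.png",cv2.resize(s[205:345,200:360],None,fx=4,fy=4,interpolation=cv2.INTER_CUBIC))
t=cam("top")["color"][:,:,::-1];cv2.imwrite("pics/t15.png",t);cv2.imwrite("pics/t15c.png",cv2.resize(t[140:245,255:355],None,fx=5,fy=5,interpolation=cv2.INTER_CUBIC))
E
```

```text
t 22.07 Tz 0.0010 tau6 0.4754 Txy [0.015 0.006] F [ 0.86 -0.69  1.2 ] pos [369.61 -19.06 295.38] yaw 0.4296 q6 2.660 qd6 -0.071 w 23.8
```

View pics/s15c.png

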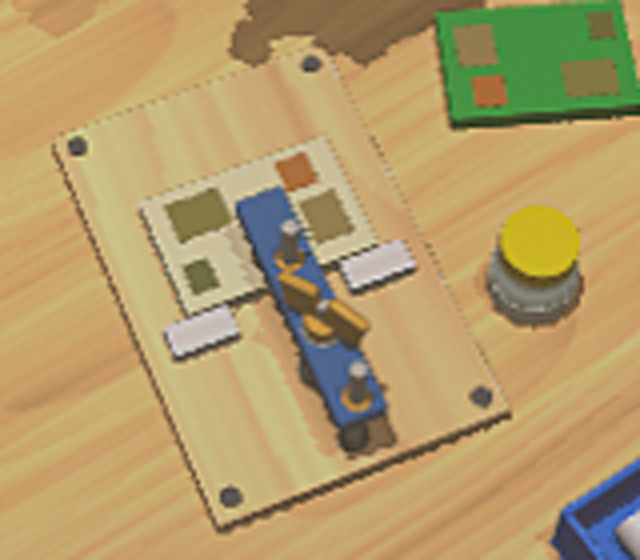

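View pics/t15c.png

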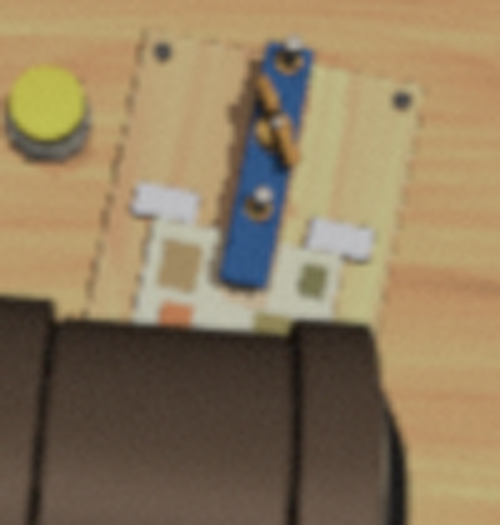

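View pics/s15.png

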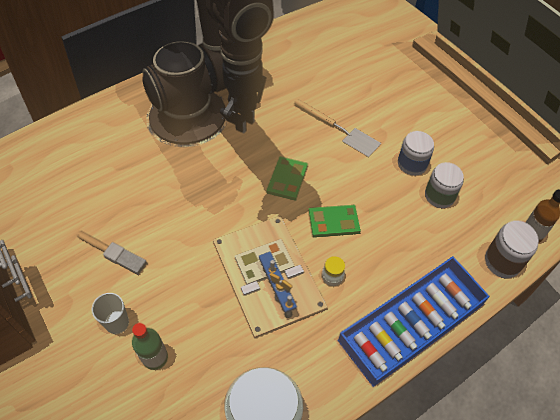

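The panel's +x edge lies along both blocks (scene crop (202,330) and (377,265)). The bar is lowered, the nut stands free and the bench is unchanged. I'm handing in.

```bash
python3 ob.py; python3 -c "
from rig import r
print(r.job_done())"
```

```text
t 22.17 Tz 0.0214 tau6 0.0558 Txy [-0.008 -0.032] F [-0.67 -0.32 -0.51] pos [372.92 -20.64 294.65] yaw 0.4296 q6 2.657 qd6 -0.004 w 24.3
the job is handed in; nothing more can be done
None
```

I slid the panel home, tightened the wing nut until the clamp was snug, and handed the job in at 22 s of the 72 s allowed. No verdict was given; I judged the snugness from torque and did not measure the clamp force itself.

- **Panel:** I pushed it with both fingertips of the open hand instead of closed ones. Two points squared it on the way in, and I stopped at about 9 N against the fence. The last scene and wrist pictures show it flat against both blocks; the arm partly covered it in the last top picture.
- **Grip:** my first grip closed on the nut's round hub, so I reopened, went up 6 mm and took the wings. I then turned the nut about 2.9 rad clockwise in 0.1 rad steps without regripping.
- **Snug:** the foot touched at about 2.35 rad. From there the torque climbed about 0.135 N m per radian, matching the 0.13 given. I stopped about 0.55 rad past touch, a rise of 0.06 to 0.08 N m, which is roughly 27 N of clamp force. The readings at rest gave the same rise.
- **Readings that disagreed:**
  - Single wrist-torque readings scattered by about 0.03 N m, so I relied on the last joint's torque, which was steadier.
  - Jig positions from the scene and top cameras differed by about 6 mm, so I used the wrist camera, which matched the pin spacing.
- **End state:** the nut did not turn back when I let go. The hand is clear of everything, I felt no knock against the pins, and the other things on the bench look unmoved.

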